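Lift the split ring out of a suction unit's filter well with a pick

TASK

The suction unit's filter screen is due for changing, so take out the split wire ring that holds it: hook the foot of the pick under the ring's free end in the slot of the well, ease that end inward and up out of its groove without forcing it, and hang the pick back in its stand. Then pull the ring right out with the gripper and put it in the steel bowl. Do not take hold of the ring before the pick has freed its end, leave the screen lying in the well, the bowl standing and everything else where it is.

Things in the scene. Friction and masses are not known exactly. Their poses are not given: they have to be found in the camera images.
- well (a point): Centre of the rim of an upright round black filter well (bore 68 mm, outside 92 mm, rim 75 mm up) on a fixed suction unit with a flat top 50 mm high. z up; -x points from the well's axis to the middle of its slot. A gauge and a knob, lower than the rim, stand at the -y side. Inside, a groove under an oiled lip (4 mm high, 3 mm overhang) holds the ring.
- slot (a point): Point on the flat floor of the well's slot, a 30 to 37 mm wide gap right through the wall, open above and outside. It lies 41 mm from the well's axis, 61 mm up, 14 mm under the rim; axes as for well. The floor runs from 32 to 46 mm from the axis; outside it the casing top lies 11 mm lower. Clear height under the ring's wire here: 6 to 8 mm.
- ring_end (a point): Free end of the split ring, sprung outward and, at this end, upward. Pressed inward (to the axis) 2 to 3 mm with 4 to 8 N it comes out from under the lip and lifts over the rim with under 8 N; lifted without that it jams under the lip, and over 20 N bends it. Freed, it stays out by itself, 3 to 8 mm above the rim. Pulled up by this end with up to 15 N, the ring peels out within 60 mm.
- ring_hook (a point): Point on the ring's wire centre line 6 mm before its free end: the place to hook it in the slot and, once it is out, to grip it. The line from here to ring_end is the wire's direction. Seated, it lies some 4 mm under the rim in the slot, 35 mm from the well's axis; wire thickness 4.4 mm.
- ring_centre (a point): Centre of the split ring: round spring-steel wire, 4.4 mm thick, bent to a circle 70 mm across (wire centre line) with a 15 mm gap; z is its axis. One end shows in the slot, the other is hidden in the groove.
- screen_mid (a point): Centre of the perforated steel filter screen, a loose disc 60 mm across and 4 mm thick lying in the well under the ring, its top 13 mm under the rim.
- pick_grip (a point): Middle of the pick's handle: upright, square, 11 mm across with faces along x and y, reaching from 4 to 59 mm above the collar's underside; this point is 36 mm above it. z runs up the handle. The pick's foot points along +x.
- pick_collar (a point): Centre of the underside of the pick's square collar (22 mm wide, 4 mm thick); axes as for pick_grip. A cone 11 mm wide at the collar and 10 mm long leads down to a round shank 4.2 mm thick. The shank ends in the foot, a 3 mm thick pin along +x, its centre line 75 mm below the collar's underside, its tip 10 mm from the shank's axis.
- pick_tip (a point): Tip of the pick's foot (end of the 3 mm pin, on its centre line): 10 mm along +x from the shank's axis and 75 mm below the collar's underside; axes as for pick_grip.
- stand_seat (a point): Where the pick's collar sits: on the upper side of the stand's open fork, 100 mm up, midway between two prongs 14 mm apart that point along -x (post 34 mm away along +x). The stand is fixed. The collar rests on the prongs, the shank hangs between them, the foot points to +x. The pick is lifted out straight up and hung in straight from above.
- bowl_in (a point): Centre of the inside floor of a plain steel bowl, 169 mm across and 75 mm high, flat inside for 60 mm; the point is 2 mm above the worktop.
- haemostat: A haemostat (scissor-shaped clamp) 150 mm long lying on the worktop; bystander, leave alone; origin at the centre of its underside.
- forceps: A smaller haemostat, 124 mm long, lying on the worktop; bystander; origin at its centre below.
- cotton: A group of cotton balls 63 mm across; bystander; origin at its centre below.
- vial_green: A glass vial 25 mm wide and 52 mm high with a green cap; bystander; origin at its centre below.
- vial_orange: A glass vial 22 mm wide and 46 mm high with a red-orange cap; bystander; origin at its centre below.
- jar: An open glass jar 54 mm wide and 70 mm high; bystander; origin at its centre below.
- syringe: A clear syringe 102 mm long lying on the worktop; bystander; origin at its centre below.
- padbox: A small pale box, 50 x 60 x 47 mm; bystander; origin at its centre below.
Mind the look-alikes: they are no part of the job. Leave any brown look-alike of the part that bears screen_mid alone.

How it is judged:
By the outcome, as a careful person would: the job done as asked, in the order asked, and still so for the second after the job is handed in, with the robot touching nothing.
It also fails if it takes over 67 s, if anything falls off the work surface, if the arm or the gripper's body presses on something with over 40 N, if the wrist force passes 120 N, or if a joint passes its speed limit or range.

ROBOT

A 6-joint arm with a two-finger parallel gripper is mounted at the origin on a cart in front of the work surface, level with it; the furniture and walls round the work are solid. World frame = base frame: x ahead of the robot, y to its left, z up, the work surface at z = 0. Lengths are in mm, angles in rad, forces in N, time in s.
With the tool pointing down it reaches from about 275 to 750 mm from the base axis. Payload 10.2 kg.
Tool frame: the origin (TCP) lies at the very end of the fingers, on their centre line; the grasp point (between the pads) lies 19 mm behind it; z points along the fingers, y is the direction in which the jaws open and shut (so a half turn about z gives the same grasp; the last joint's range is limited). The gripper opens to 85 mm and grips with 20 to 120 N. Pads are 22 mm wide; open, the fingers measure 114 mm over their backs; the gripper's body (76 mm by 85 mm) begins 54 mm behind the grasp point. The pads swing forward as they close: fully open they stand 13 mm farther back than shut.
Start: joints at [0.924, 0.313, 1.498, -0, 1.331, -0.223], TCP at [215.907, 478.555, 231.294] pointing down, gripper open.
Joint ranges: [-2.94, 2.94], [-0.97, 2.17], [0.19, 2.56], [-1.23, 4.37], [0.02, 3.11], [-2.88, 2.88]. Speed limits (rad/s): [2.39, 2.39, 3.01, 3.14, 3.14, 3.14].

INTERFACE

Orientations are given as a unit quaternion [w, x, y, z].
In Python, from rig import ctrl, eyes, order gives the robot as it stands.
- The arm moves only by the tool move_arm, never from a script. Its argument "deltas" is a list of rows, each a list of 6 numbers: the shift along the tool's x, y, z in cm, then the turn, a rotation vector about the tool's x, y, z in degrees. A call has exactly 10 rows; each row shifts and turns the commanded pose from where the row before left it, along the tool's axes as they then stand; what a row does not reach is not made up. A row lasts 1/10 s, in which the tool goes at most 50 mm and 8.59 degrees, less where a joint would pass 70% of its speed; a pose out of reach is approached as far as the arm can. A call is refused whole if a number of a shift passes 5 or a number of a turn 8.59, either way. A call with a gripper value outside its range is refused whole. "grip" is the finger opening in cm, from 0 to 8.54, set as the call begins (left out, the last holds). The fingers move at their own pace and stop on an object; "newtons" is the grip in N (left out, the last holds). Time passes only in rows, so rows that do not move let the fingers close, or fill a call up. It gives the time, the measured TCP pose, the force and the opening at its end, in the units of the state.
- ctrl.sense(): the state, without advancing time (a new reading comes with each control period).
- eyes.capture(name): name is "scene" or "side" or "wrist"; returns the picture (480x640x3 uint8, blue, green, red); there is no depth.
- eyes.camera_params(name): a dict with "K" (3x3 intrinsics, pixels), "camera_from_world" (4x4, takes a point from world to camera coordinates). Camera axes: x right, y down, z forward; pixel columns grow to the right and rows downward; lengths in mm; the calibration is good to about 2 mm. A picture is of the moment at which its call begins: read the wrist's pose just before it. camera_params takes no time and is no camera call; for the wrist camera it gives the pose at the moment of the call.
- order.finish_job(): hands the job in, once; it reports no verdict.
The state is a dict: "time_s": time; "joints": joint angles; "dq": joint speeds; "tau": joint torques, N m; "eef_pos": TCP position; "ee_rot": TCP orientation; "force": force on the tool from outside, world axes, zero at the start; "wrist_torque": the same for the moment, N m; "grip_width": opening from 0.0 (shut) to 1.0 (fully open).
Only numpy, scipy, OpenCV 4.12 (cv2) and the standard library are available. Lean on these libraries where they do the work, as an engineer would, in place of code of your own. Each camera call takes 0.05 s, during which the arm holds its last target.

## Working session

There is one attempt and no reset: what is moved stays moved. The work goes in short steps, Python scripts to look and compute and a tool call to move; the robot and the scene stay as the last step left them, time stands still between calls to the robot, and variables do not carry over. Pictures are saved under pics/ and viewed, and the job is handed in when it is done.

Besides the shell and the picture viewer there is one more tool, called after ">>>" as name([rows], argument=value, ...), one row to a line, values as JSON. move_arm: Moves the arm, as the interface text tells. Its arguments: {"type":"object","properties":{"deltas":{"type":"array"},"grip":{"type":"number"},"newtons":{"type":"number"}},"required":["deltas"]}

```bash
ls; mkdir -p pics
python3 - <<'E'
from rig import ctrl, eyes, order
import cv2
print(ctrl.sense())
for n in ("scene","side","wrist"):
    p=eyes.camera_params(n); print(n,p["K"],p["camera_from_world"])
    cv2.imwrite(f"pics/{n}0.png",eyes.capture(n))
E
```

```text
pics
{'time_s': 0.0, 'joints': array([ 9.23602249e-01,  3.13457444e-01,  1.49840719e+00, -2.20980827e-05,
        1.33098765e+00, -2.23373428e-01]), 'dq': array([ 1.68831891e-03,  1.37254108e-03, -2.97880285e-04, -9.39334488e-05,
       -4.93849253e-04,  2.64061218e-04]), 'tau': array([ 2.39115097e-04, -4.12262857e+01, -2.59746569e+01, -2.10479520e-04,
        4.18774463e-03, -1.16462087e-05]), 'eef_pos': array([215.75706423, 478.34943552, 230.74251358]), 'ee_rot': array([-2.55842186e-04,  2.10325261e-01,  9.77631264e-01, -5.75610145e-04]), 'force': array([0.26014124, 0.7171385 , 0.32577698]), 'wrist_torque': array([-0.00349493, -0.04918997,  0.01997304]), 'grip_width': 1.001226633415006}
scene [[604.79700045   0.         325.10474573]
 [  0.         604.79700045 227.09192129]
 [  0.           0.           1.        ]] [[-8.40928026e-01 -5.40927036e-01 -1.54271400e-02  3.97615483e+02]
 [-3.36869956e-01  5.45585043e-01 -7.67369268e-01  2.62422522e+02]
 [ 4.23507601e-01 -6.40105384e-01 -6.41019820e-01  1.49128056e+03]
 [ 0.00000000e+00  0.00000000e+00  0.00000000e+00  1.00000000e+00]]
side [[602.15167984   0.         321.46327927]
 [  0.         602.15167984 243.83569154]
 [  0.           0.           1.        ]] [[ 8.58143116e-01 -5.13408816e-01 -1.33406847e-03 -4.59386696e+02]
 [-2.97991045e-01 -4.95961257e-01 -8.15612511e-01  2.00354675e+02]
 [ 4.18081007e-01  7.00309803e-01 -5.78596968e-01  1.29166073e+03]
 [ 0.00000000e+00  0.00000000e+00  0.00000000e+00  1.00000000e+00]]
wrist [[424.8107384    0.         318.25604957]
 [  0.         424.8107384  245.45964688]
 [  0.           0.           1.        ]] [[ 4.11326936e-01  9.11483467e-01 -2.83555876e-03 -5.22497915e+02]
 [ 8.72158552e-01 -3.92672935e-01  2.91800320e-01 -3.86517563e+01]
 [ 2.64857720e-01 -1.22498389e-01 -9.56475056e-01  3.80501826e+02]
 [ 0.00000000e+00  0.00000000e+00  0.00000000e+00  1.00000000e+00]]
```

View pics/scene0.png

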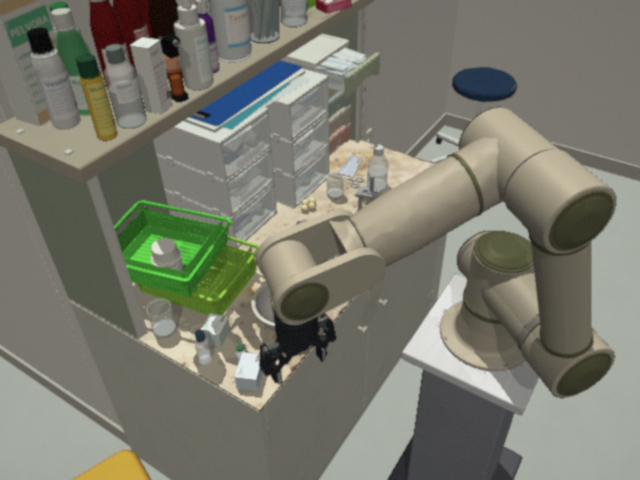

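View pics/side0.png

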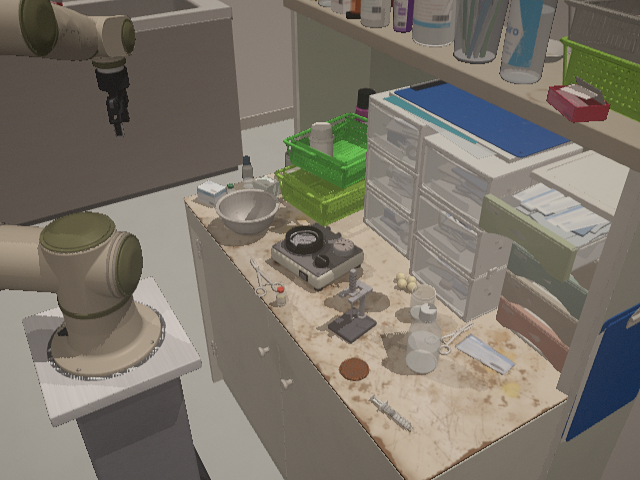

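View pics/wrist0.png

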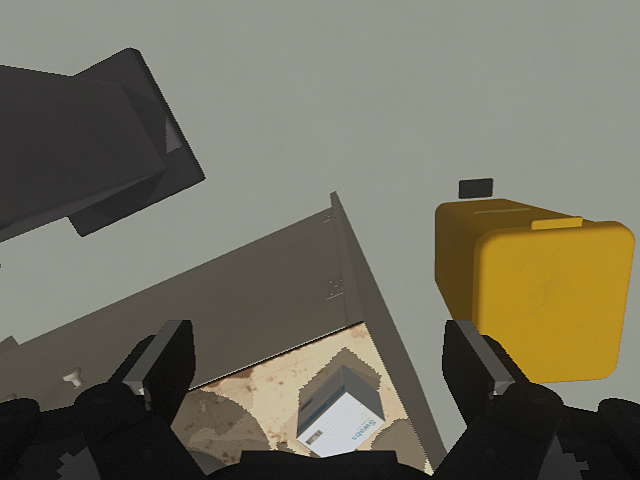

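The side view shows the well (303,240), stand with pick (355,300) and bowl (247,208). The scene view is blocked by the arm. The wrist camera sees only the corner box.

```bash
cat > h.py <<'E'
import numpy as np, cv2
from rig import ctrl, eyes, order
from scipy.spatial.transform import Rotation as R
def cam(n):
    p=eyes.camera_params(n); return np.array(p["K"]),np.array(p["camera_from_world"])
def ray(c,uv):
    K,T=c; d=T[:3,:3].T@(np.linalg.inv(K)@np.array([uv[0],uv[1],1.0])); o=-T[:3,:3].T@T[:3,3]; return o,d/np.linalg.norm(d)
def onz(c,uv,z):
    o,d=ray(c,uv); return o+d*(z-o[2])/d[2]
def proj(c,p):
    K,T=c; q=K@(T[:3,:3]@np.array(p,float)+T[:3,3]); return q[:2]/q[2]
def tri(rays):
    A=np.zeros((3,3));b=np.zeros(3)
    for o,d in rays:
        M=np.eye(3)-np.outer(d,d);A+=M;b+=M@o
    x=np.linalg.solve(A,b); return x,[np.linalg.norm((np.eye(3)-np.outer(d,d))@(x-o)) for o,d in rays]
def rot(s): w,x,y,z=s["ee_rot"]; return R.from_quat([x,y,z,w]).as_matrix()
def delta(target,s=None):
    s=s or ctrl.sense(); return rot(s).T@(np.array(target)-s["eef_pos"])/10
E
python3 - <<'E'
from h import *
np.set_printoptions(precision=2,suppress=True)
im=cv2.imread("pics/side0.png")
cv2.imwrite("pics/side0z.png",cv2.resize(im[180:380,190:450],None,fx=3,fy=3,interpolation=cv2.INTER_CUBIC)[:600,:780])
c=cam("side")
print("cam",ray(c,(320,240)))
print("well",onz(c,(304,238),75),"stand",onz(c,(352,285),100),"bowl",onz(c,(247,222),2))
s=ctrl.sense();print(rot(s))
c=cam("wrist");T=c[1];Rw=rot(s);o=-T[:3,:3].T@T[:3,3]
print("wristcam in tool",Rw.T@(o-s["eef_pos"]), "axes (cols=cam axes in tool)\n",Rw.T@T[:3,:3].T)
E
```

```text
cam (array([  -86.1 , -1041.05,   910.15]), array([ 0.42,  0.7 , -0.57]))
well [493.57  12.68  75.  ] stand [ 477.35 -223.3   100.  ] bowl [447.96 252.51   2.  ]
[[-0.91  0.41 -0.  ]
 [ 0.41  0.91 -0.  ]
 [ 0.   -0.   -1.  ]]
wristcam in tool [  73.98   -1.37 -142.93] axes (cols=cam axes in tool)
 [[-0.   -0.96 -0.29]
 [ 1.    0.   -0.  ]
 [ 0.   -0.29  0.96]]
```

View pics/side0z.png

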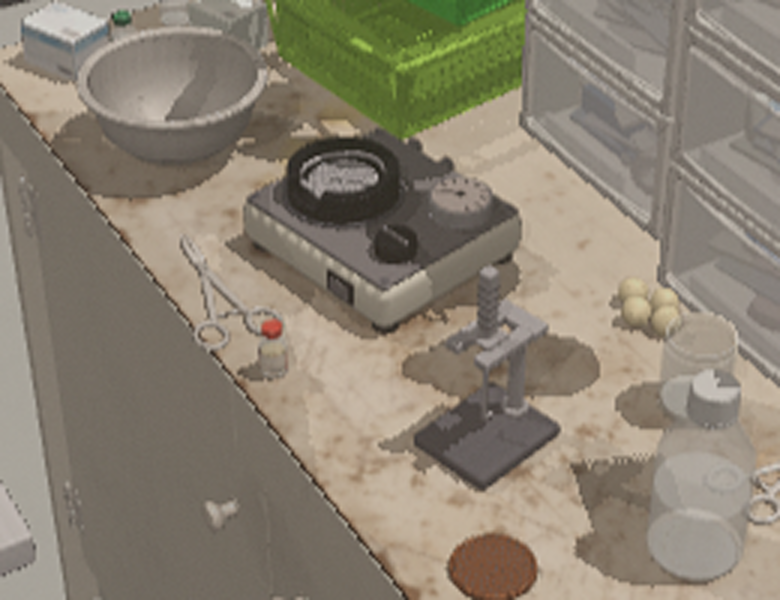

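>>> move_arm([
  [0,0,0,0,0,-8.07],
  [0,0,0,0,0,-8.07],
  [0,0,0,0,0,-8.07],
  [-2,-3.4,0,0,0,0],
  [-2,-3.4,0,0,0,0],
  [-2,-3.4,0,0,0,0],
  [-2,-3.4,0,0,0,0],
  [-2,-3.4,0,0,0,0],
  [-2,-3.4,0,0,0,0],
  [-2,-3.4,0,0,0,0],
])

```text
time_s: 1.15
eef_pos: [356.0, 238.9, 231.2]
ee_rot: [-0.0, 0.001, 1.0, -0.0]
force: [1.0, 0.5, 0.9]
grip_width: 1.001
```

>>> move_arm([
  [-1.9,-3.2,0.4,0,0,0],
  [-1.9,-3.2,0.4,0,0,0],
  [-1.9,-3.2,0.4,0,0,0],
  [-1.9,-3.2,0.4,0,0,0],
  [-1.9,-3.2,0.4,0,0,0],
  [-1.9,-3.2,0.4,0,0,0],
  [-1.9,-3.2,0.4,0,0,0],
  [0,0,0,0,0,0],
  [0,0,0,0,0,0],
  [0,0,0,0,0,0],
])

```text
time_s: 2.15
eef_pos: [487.9, 17.0, 203.3]
ee_rot: [-0.0, 0.0, 1.0, 0.0]
force: [-0.4, 0.2, 0.1]
grip_width: 0.998
```

Run:
```python
from h import *
np.set_printoptions(precision=4,suppress=True)
s=ctrl.sense();print(s["eef_pos"],rot(s)[:,0],s["force"],s["joints"])
c=cam("wrist");np.savez("w1.npz",K=c[0],T=c[1])
cv2.imwrite("pics/w1.png",eyes.capture("wrist"))
cv2.imwrite("pics/scene1.png",eyes.capture("scene"))
```

```text
[487.91    16.9749 203.3322] [-1.      0.0005  0.0003] [-0.4375  0.1689  0.0813] [-0.2059  0.2568  1.648   0.0002  1.2371 -1.7762]
```

View pics/w1.png

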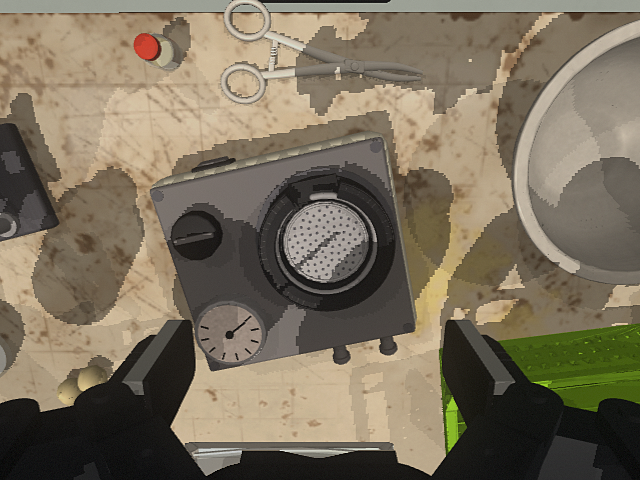

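View pics/scene1.png

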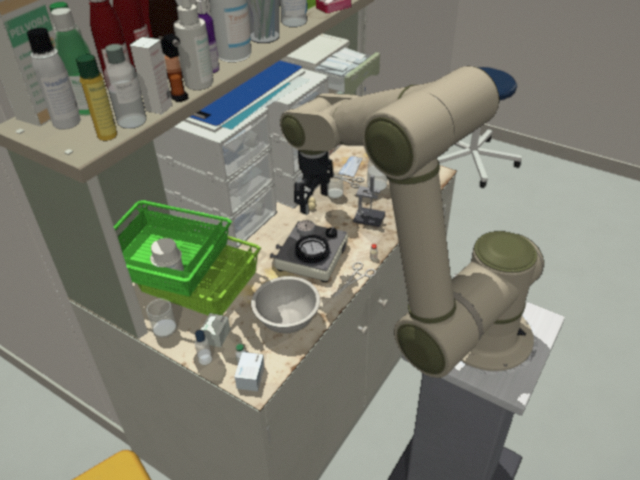

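The wrist view shows the well at about (326,242). Its slot is at the top, around (322,190), and a bright ring end is visible there. The unit is turned by about 12°. I'll zoom in.

Run:
```python
from h import *
im=cv2.imread("pics/w1.png")
z=im[165:320,240:410]
z=cv2.resize(z,None,fx=4.6,fy=3.8*4.6/4.6,interpolation=cv2.INTER_CUBIC)
z=cv2.resize(im[170:315,245:405],None,fx=4,fy=4,interpolation=cv2.INTER_CUBIC)
z=(255*(z/255.)**0.5).astype(np.uint8)
cv2.imwrite("pics/w1z.png",z)
```

```text
(no output)
```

View pics/w1z.png

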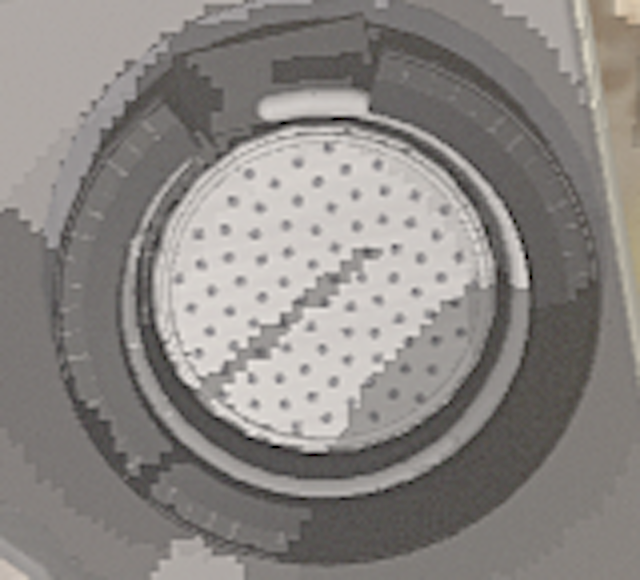

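Run:
```python
from h import *
np.set_printoptions(precision=1,suppress=True)
im=cv2.imread("pics/w1.png");d=np.load("w1.npz");c=(d["K"],d["T"])
g=cv2.cvtColor(im,cv2.COLOR_BGR2GRAY)
# bright wire in slot
roi=np.zeros_like(g);roi[188:202,305:340]=1
m=((g>110)&(roi>0)).astype(np.uint8)
n,l,st,ce=cv2.connectedComponentsWithStats(m)
for i in range(1,n):
  if st[i,4]>15: print("wire blob",st[i],ce[i])
for u in range(306,342):
    col=g[186:204,u]; print(u,[int(v) for v in col])
# screen
m=cv2.inRange(im,(120,120,120),(255,255,255));roi=np.zeros_like(g);cv2.circle(roi,(326,242),46,255,-1);m&=roi
```

```text
wire blob [310 193  30   7 151] [323.5 196. ]
306 [51, 52, 52, 52, 52, 52, 50, 52, 51, 52, 53, 48, 51, 52, 49, 50, 51, 48]
307 [51, 50, 50, 51, 51, 52, 50, 53, 52, 51, 50, 49, 49, 51, 50, 38, 45, 44]
308 [50, 53, 52, 51, 53, 51, 50, 53, 50, 47, 47, 46, 43, 48, 52, 27, 26, 23]
309 [52, 46, 49, 50, 49, 49, 52, 48, 46, 57, 72, 81, 72, 46, 54, 20, 26, 29]
310 [51, 49, 53, 51, 53, 51, 52, 48, 52, 96, 130, 143, 142, 83, 46, 22, 25, 38]
311 [52, 49, 51, 51, 50, 52, 49, 46, 84, 127, 146, 158, 162, 143, 42, 20, 20, 47]
312 [46, 49, 50, 47, 48, 53, 48, 48, 102, 132, 152, 170, 166, 147, 54, 19, 25, 74]
313 [27, 31, 29, 29, 28, 53, 48, 52, 108, 133, 155, 161, 155, 143, 57, 17, 34, 100]
314 [32, 27, 31, 25, 30, 53, 45, 61, 114, 137, 160, 165, 153, 136, 38, 16, 47, 136]
315 [32, 30, 28, 30, 28, 53, 46, 78, 119, 140, 159, 165, 151, 133, 12, 23, 82, 175]
316 [29, 29, 32, 32, 28, 53, 47, 91, 125, 144, 161, 163, 148, 124, 7, 40, 117, 182]
317 [33, 28, 32, 31, 28, 50, 43, 95, 125, 148, 160, 160, 145, 90, 10, 53, 136, 171]
318 [28, 33, 34, 30, 30, 50, 47, 103, 132, 153, 163, 157, 145, 65, 12, 72, 169, 1
[... 1202 characters left out ...]
 67, 113, 135, 152, 158, 153, 138, 21, 20, 57, 140, 100]
334 [27, 32, 26, 30, 27, 24, 51, 101, 131, 154, 159, 154, 145, 39, 15, 44, 108, 127]
335 [28, 29, 29, 28, 25, 25, 45, 81, 129, 150, 159, 154, 145, 85, 20, 32, 70, 148]
336 [28, 29, 29, 30, 28, 26, 25, 74, 99, 117, 128, 129, 135, 106, 20, 25, 58, 141]
337 [27, 28, 27, 25, 27, 28, 25, 44, 58, 57, 34, 23, 105, 146, 29, 16, 52, 113]
338 [25, 28, 29, 33, 32, 36, 38, 41, 40, 37, 39, 33, 60, 144, 37, 22, 42, 92]
339 [34, 33, 44, 52, 42, 41, 41, 40, 42, 41, 40, 35, 58, 136, 58, 25, 24, 71]
340 [51, 51, 48, 50, 40, 42, 40, 41, 41, 42, 38, 36, 33, 115, 95, 30, 18, 55]
341 [45, 46, 46, 47, 40, 41, 40, 42, 41, 40, 41, 38, 39, 107, 111, 33, 21, 44]
```

Run:
```python
from h import *
np.set_printoptions(precision=1,suppress=True)
im=cv2.imread("pics/w1.png");d=np.load("w1.npz");c=(d["K"],d["T"])
g=cv2.cvtColor(im,cv2.COLOR_BGR2GRAY).astype(float)
P=[]
for u in range(312,334):
    col=g[190:202,u]; w=np.where(col>95)[0]; v=190+(w[0]+w[-1])/2; P.append(onz(c,(u,v),72)[:2])
P=np.array(P)
print("end",onz(c,(309.3,197),72)); print(P[0],P[-1], np.linalg.norm(P[0]-P[-1]))
from scipy.optimize import least_squares
f=least_squares(lambda q:np.hypot(*(P-q).T)-35,[494,13]);print("centre from wire",f.x,f.fun.std())
# rim outer: hand picks in zoom
for name,pts,z in (("rim",[(60,280),(598,260),(330,565)],75),):
    for p in pts: print(name,p,onz(c,(245+p[0]/4,170+p[1]/4),z))
# screen disc
m=((g>95)).astype(np.uint8);roi=np.zeros_like(m);cv2.circle(roi,(326,241),44,1,-1);m&=roi
m=cv2.morphologyEx(m,cv2.MORPH_CLOSE,np.ones((7,7)));cs,_=cv2.findContours(m,0,2)
k=max(cs,key=cv2.contourArea);e=cv2.fitEllipse(k);print("screen",e,onz(c,e[0],62))
print("camz",-c[1][:3,:3].T@c[1][:3,3])
# slot edges on rim z=75: zoom corners
for p in [(180,60),(210,150),(370,100),(365,20)]: print("slot",p,onz(c,(245+p[0]/4,170+p[1]/4),75))
# unit edges z=50
for p in [(152,187),(386,137),(412,330),(213,368)]: print("unit",onz(c,p,50))
```

```text
end [463.8   9.3  72. ]
[463.4  11. ] [462.8  24.7] 13.700902638358082
centre from wire [497.7  19.7] 0.13506228123682676
rim (60, 280) [492.1 -23.6  75. ]
rim (598, 260) [488.7  65.6  75. ]
rim (330, 565) [544.1  21.6  75. ]
screen ((325.20611572265625, 240.3026123046875), (80.80839538574219, 83.54146575927734), 28.161352157592773) [496.1  19.9  62. ]
camz [413.3  15.5 346.3]
slot (180, 60) [455.5  -2.9  75. ]
slot (210, 150) [470.1   1.6  75. ]
slot (370, 100) [461.9  27.5  75. ]
slot (365, 20) [449.1  26.6  75. ]
unit [ 460.7 -101.3   50. ]
unit [426.8  60.9  50. ]
unit [572.1  87.8  50. ]
unit [605.9 -69.1  50. ]
```

Estimates: well centre ≈ (497.6, 20), unit yaw ≈ 11°, ring end ≈ (464, 9), hook ≈ (463, 15). These agree with the 35 mm radius. Next I'll look at the stand.

>>> move_arm([
  [0.1,-3,0,0,0,0],
  [0.1,-3,0,0,0,0],
  [0.1,-3,0,0,0,0],
  [0.1,-3,0,0,0,0],
  [0.1,-3,0,0,0,0],
  [0.1,-3,0,0,0,0],
  [0.1,-3,0,0,0,0],
  [0.1,-3,0,0,0,0],
  [0,0,0,0,0,0],
  [0,0,0,0,0,0],
])

```text
time_s: 3.25
eef_pos: [480.0, -223.1, 203.3]
ee_rot: [-0.0, 0.001, 1.0, 0.0]
force: [-0.2, 0.1, 0.5]
grip_width: 0.999
```

Run:
```python
from h import *
np.set_printoptions(precision=4,suppress=True)
s=ctrl.sense();print(s["eef_pos"],rot(s)[:,0],s["force"],s["joints"])
c=cam("wrist");np.savez("w2.npz",K=c[0],T=c[1])
cv2.imwrite("pics/w2.png",eyes.capture("wrist"))
cv2.imwrite("pics/scene2.png",eyes.capture("scene"))
```

```text
[ 479.996  -223.1207  203.2895] [-1.      0.0012  0.0001] [-0.2359  0.0586  0.4668] [-0.6568  0.3455  1.5279  0.0003  1.2686 -2.2264]
```

View pics/w2.png

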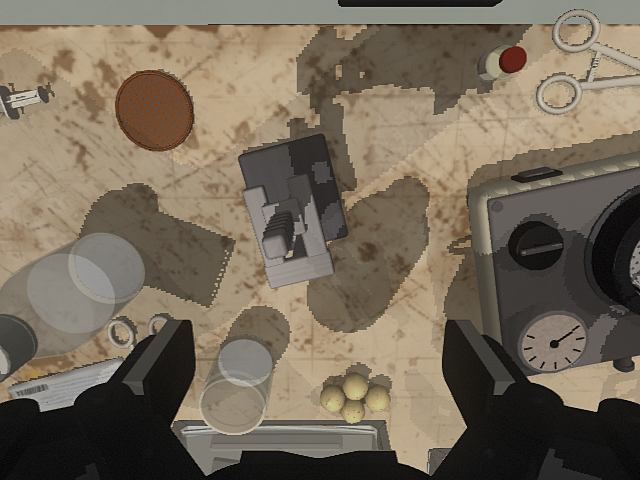

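View pics/scene2.png

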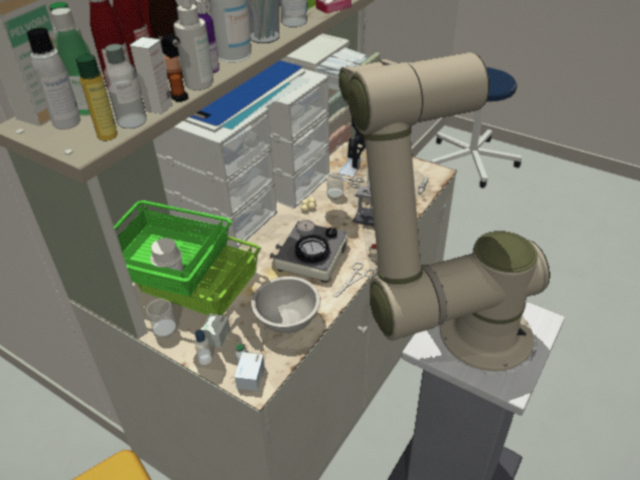

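The wrist view shows the stand at (245–345, 135–290). The fork opens upward in the image, and the pick handle is around (278,235). I'll zoom in.

Run:
```python
from h import *
im=cv2.imread("pics/w2.png")
z=cv2.resize(im[170:295,225:350],None,fx=4.8,fy=4.8,interpolation=cv2.INTER_CUBIC)
cv2.imwrite("pics/w2z.png",z)
```

```text
(no output)
```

View pics/w2z.png

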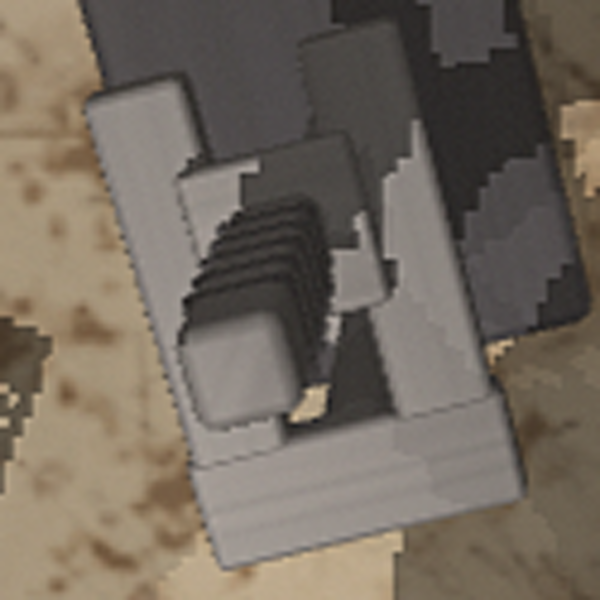

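Run:
```python
from h import *
np.set_printoptions(precision=1,suppress=True)
d=np.load("w2.npz");c=(d["K"],d["T"])
q=lambda p,z:onz(c,(225+p[0]/4.8-.4,170+p[1]/4.8-.4),z)[:2]
print("top",q((240,370),159), "corners",[q(p,159) for p in[(182,330),(288,312),(300,410),(200,425)]])
C=[q(p,104) for p in[(178,176),(348,128),(387,298)]]
print("collar",C,"mid",(C[0]+C[2])/2, [np.linalg.norm(C[i]-C[i+1]) for i in(0,1)],[np.degrees(np.arctan2(*( C[1]-C[0])[::-1]))-90, np.degrees(np.arctan2(*(C[2]-C[1])[::-1]))])
A=[q(p,100) for p in[(88,100),(195,465)]];print("prong L",A,np.degrees(np.arctan2(*(A[1]-A[0])[::-1])))
B=[q(p,100) for p in[(395,20),(490,395)]];print("prong R",B,np.degrees(np.arctan2(*(B[1]-B[0])[::-1])))
D=[q(p,104) for p in[(222,570),(525,495)]];print("bar",D,np.degrees(np.arctan2(*(D[1]-D[0])[::-1]))-90)
```

```text
top [ 463. -245.] corners [array([ 459. , -250.4]), array([ 457.2, -240.3]), array([ 467. , -239.3]), array([ 468.6, -249.1])]
collar [array([ 455.4, -257.7]), array([ 449.6, -237.1]), array([ 470.7, -232.6])] mid [ 463.  -245.2] [np.float64(21.438031152434206), np.float64(21.579491474787147)] [np.float64(15.780309294238492), np.float64(11.929348133133466)]
prong L [array([ 446.8, -268.8]), array([ 493.9, -257.6])] 13.410763842803037
prong R [array([ 437.2, -231.4]), array([ 484.5, -219.8])] 13.79642509674142
bar [array([ 506.7, -254.1]), array([ 496.5, -215.4])] 14.765018549145935
```

>>> move_arm([
  [0.9,-1.1,0,0,0,0],
  [0.8,-1.1,0,0,0,-7],
  [0,0,0,0,0,-7],
  [0,0,0.6,0,0,0],
  [0,0,0.6,0,0,0],
  [0,0,0.6,0,0,0],
  [0,0,0.6,0,0,0],
  [0,0,0.6,0,0,0],
  [0,0,0,0,0,0],
  [0,0,0,0,0,0],
], grip=4.5)

```text
time_s: 4.35
eef_pos: [463.0, -245.8, 173.2]
ee_rot: [-0.0, -0.121, 0.993, 0.0]
force: [-1.0, -0.3, -0.1]
grip_width: 0.528
```

Run:
```python
from h import *
np.set_printoptions(precision=4,suppress=True)
s=ctrl.sense();print(s["eef_pos"],rot(s),s["force"],s["joints"],s["grip_width"])
c=cam("wrist")
im=eyes.capture("wrist")
for p in [(463,-245,159),(463,-245,104)]: print(proj(c,p))
cv2.imwrite("pics/w3.png",im)
print(delta([463,-245,117]))
```

```text
[ 463.0376 -245.7564  173.2484] [[-0.9706 -0.2405 -0.0001]
 [-0.2405  0.9706  0.0001]
 [ 0.0001  0.0001 -1.    ]] [-1.0061 -0.2865 -0.1499] [-0.7117  0.3637  1.5851 -0.      1.1929 -2.5254] 0.5280448248294409
[324.0813 309.8312]
[322.8155 264.5212]
[-0.0074  0.0832  5.6468]
```

View pics/w3.png

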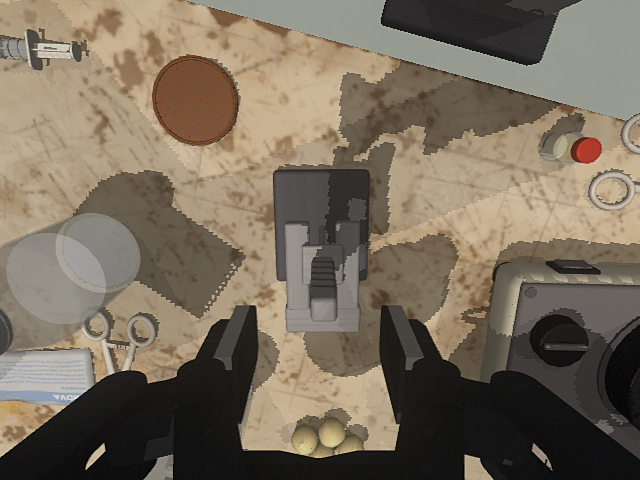

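The handle lines up with the projection to within 1 px, and the stand is square to the view. I'll descend and grip.

>>> move_arm([
  [0,0.1,0.7,0,0,0],
  [0,0,0.7,0,0,0],
  [0,0,0.7,0,0,0],
  [0,0,0.7,0,0,0],
  [0,0,0.7,0,0,0],
  [0,0,0.7,0,0,0],
  [0,0,0.7,0,0,0],
  [0,0,0.7,0,0,0],
  [0,0,0,0,0,0],
  [0,0,0,0,0,0],
])

```text
time_s: 5.4
eef_pos: [462.8, -244.8, 117.3]
ee_rot: [0.0, -0.121, 0.993, -0.0]
force: [0.4, -0.1, -0.5]
grip_width: 0.526
```

>>> move_arm([
  [0,0,0,0,0,0],
  [0,0,0,0,0,0],
  [0,0,0,0,0,0],
  [0,0,0,0,0,0],
  [0,0,0,0,0,0],
  [0,0,0,0,0,0],
  [0,0,0,0,0,0],
  [0,0,0,0,0,0],
  [0,0,0,0,0,0],
  [0,0,0,0,0,0],
], grip=0.4, newtons=60)

```text
time_s: 6.4
eef_pos: [462.9, -244.8, 117.5]
ee_rot: [0.0, -0.121, 0.993, -0.0]
force: [-0.4, 0.7, 5.2]
grip_width: 0.114
```

Run:
```python
from h import *
np.set_printoptions(precision=4,suppress=True)
s=ctrl.sense();print(s["eef_pos"],s["force"],s["wrist_torque"],s["grip_width"])
c=cam("wrist");np.savez("w4.npz",K=c[0],T=c[1])
im=eyes.capture("wrist")
for p in [(463,-245,159),(463,-245,104)]: print(proj(c,p))
cv2.imwrite("pics/w4.png",im)
```

```text
[ 462.8583 -244.8271  117.4965] [-0.3937  0.738   5.16  ] [ 0.0967  0.0953 -0.0305] 0.11406823846841395
[323.1929 396.6203]
[321.8594 310.5523]
```

View pics/w4.png

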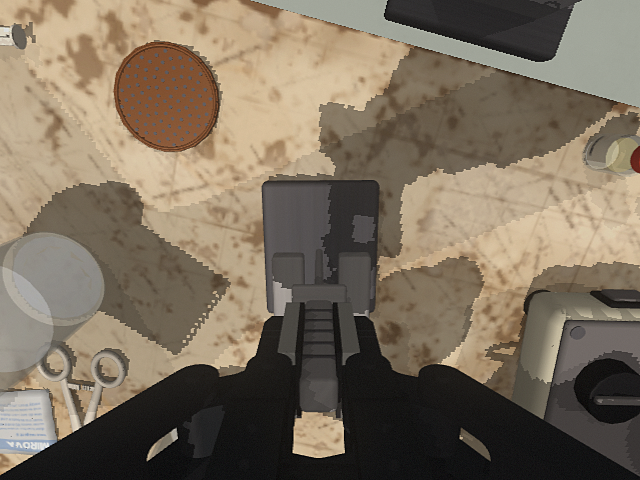

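>>> move_arm([
  [0,0,-0.3,0,0,0],
  [0,0,-0.7,0,0,0],
  [0,0,-1,0,0,0],
  [0,0,-1,0,0,0],
  [0,0,-1,0,0,0],
  [0,0,-1,0,0,0],
  [0,0,-1,0,0,0],
  [0,0,-1,0,0,0],
  [0,0,-1,0,0,0],
  [0,0,-1,0,0,0],
])

```text
time_s: 7.45
eef_pos: [462.7, -244.8, 208.1]
ee_rot: [0.0, -0.121, 0.993, -0.0]
force: [-0.7, -0.7, -0.2]
grip_width: 0.119
```

Run:
```python
from h import *
np.set_printoptions(precision=4,suppress=True)
s=ctrl.sense();print(s["eef_pos"],s["force"],s["wrist_torque"],s["grip_width"])
c=cam("wrist");np.savez("w5.npz",K=c[0],T=c[1],p=s["eef_pos"],R=rot(s))
im=eyes.capture("wrist")
z=cv2.resize(im[200:420,240:400],None,fx=2.7,fy=2.7,interpolation=cv2.INTER_CUBIC)
cv2.imwrite("pics/w5.png",im);cv2.imwrite("pics/w5z.png",z)
si=eyes.capture("side");cv2.imwrite("pics/side5.png",si)
cv2.imwrite("pics/side5z.png",cv2.resize(si[150:350,250:470],None,fx=3,fy=3,interpolation=cv2.INTER_CUBIC))
R_=rot(s)
tip=s["eef_pos"]+R_@np.array([-10,0,92.5]);print("tip pred",tip,proj(c,tip),"side",proj(cam("side"),tip))
```

```text
[ 462.7428 -244.7832  208.1324] [-0.6907 -0.6814 -0.1515] [-0.037  -0.0643 -0.0213] 0.11906527938855833
tip pred [ 472.4494 -242.3791  115.6323] [321.1391 267.1276] side [355.273  284.9243]
```

View pics/w5z.png

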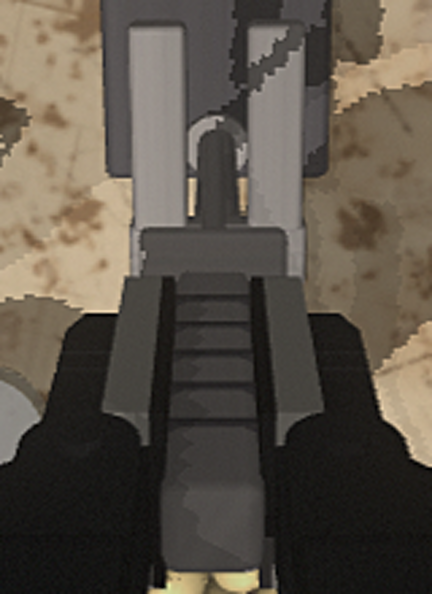

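View pics/side5z.png

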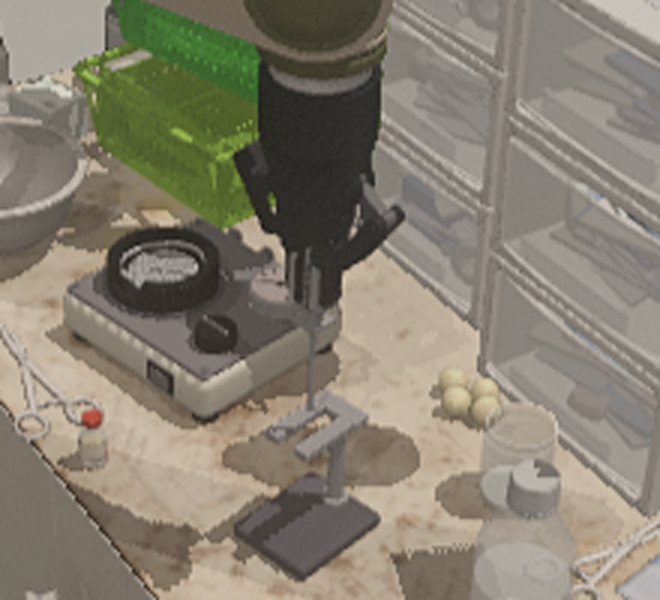

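Run:
```python
from h import *
np.set_printoptions(precision=1,suppress=True)
d=np.load("w5.npz");c=(d["K"],d["T"]);p=d["p"];Rm=d["R"]
f=lambda t:(proj(c,p+Rm@np.array(t,float))-[240,200])*2.7
print("shank bottom front",f([2.1,0,94]),"left/right",f([0,-2.1,94]),f([0,2.1,94]))
print("tip",f([-10,0,92.5]))
print("collar front bottom",f([11,-11,17.5]),f([11,11,17.5]),"front top",f([11,-11,13.5]),f([11,11,13.5]))
print("handle top corners",f([5.5,-5.5,-41.5]),f([5.5,5.5,-41.5]),f([-5.5,5.5,-41.5]))
```

```text
shank bottom front [219.1 126.2] left/right [209.4 135.4] [228.8 135.4]
tip [219.1 181.2]
collar front bottom [148.8 219.3] [295.4 219.4] front top [147.3 229.5] [297.3 229.5]
handle top corners [172.8 484. ] [280.4 484. ] [278.6 574.6]
```

The pick is held upright and the shank bottom projects as predicted, so the tip is about 92.5 mm below the TCP. I'll carry it to a staging point outside the slot.

>>> move_arm([
  [0,0,0,0,0,4],
  [-0.3,3.2,0,0,0,0],
  [-0.3,3.2,0,0,0,0],
  [-0.3,3.2,0,0,0,0],
  [-0.3,3.2,0,0,0,0],
  [-0.3,3.2,0,0,0,0],
  [-0.3,3.2,0.7,0,0,0],
  [-0.3,3.2,0.7,0,0,0],
  [-0.3,3.2,0.7,0,0,0],
  [0,0,0.7,0,0,0],
])

```text
time_s: 8.55
eef_pos: [441.5, 14.2, 178.8]
ee_rot: [-0.0, -0.088, 0.996, 0.0]
force: [0.2, 0.4, 0.2]
grip_width: 0.118
```

```bash
cat > look.py <<'E'
from h import *
import sys
np.set_printoptions(precision=2,suppress=True)
n=sys.argv[1]; x0,y0,x1,y1,f=map(float,sys.argv[2:7])
s=ctrl.sense();print(s["time_s"],s["eef_pos"],s["force"],s["wrist_torque"],s["grip_width"]);Rm=rot(s);print(Rm)
c=cam("wrist");np.savez(n+".npz",K=c[0],T=c[1],p=s["eef_pos"],R=Rm)
im=eyes.capture("wrist");cv2.imwrite(f"pics/{n}.png",im)
z=cv2.resize(im[int(y0):int(y1),int(x0):int(x1)],None,fx=f,fy=f,interpolation=cv2.INTER_CUBIC)
z=(255*(z/255.)**0.6).astype(np.uint8);cv2.imwrite(f"pics/{n}z.png",z)
tip=s["eef_pos"]+Rm@np.array([-10,0,92.5]);sh=s["eef_pos"]+Rm@np.array([0,0,92.5])
for a,q in(("tip",tip),("shank",sh),("hook",(463,15.3,72)),("end",(464,9.3,72)),("centre",(497.6,20,75))): 
    u=proj(c,q);print(a,np.array(q),u,(u-[x0,y0])*f)
E
python3 look.py w6 230 130 430 330 3
```

```text
8.55 [441.53  14.22 178.79] [0.18 0.41 0.2 ] [ 0.04 -0.03  0.01] 0.11810352107677824
[[-0.98 -0.18 -0.  ]
 [-0.18  0.98  0.  ]
 [ 0.    0.   -1.  ]]
tip [451.31  16.05  86.29] [321.21 266.92] [273.63 410.77]
shank [441.47  14.29  86.29] [321.24 250.72] [273.73 362.17]
hook [463.   15.3  72. ] [316.59 276.27] [259.76 438.81]
end [464.    9.3  72. ] [306.91 276.17] [230.72 438.5 ]
centre [497.6  20.   75. ] [314.38 328.52] [253.14 595.56]
```

View pics/w6z.png

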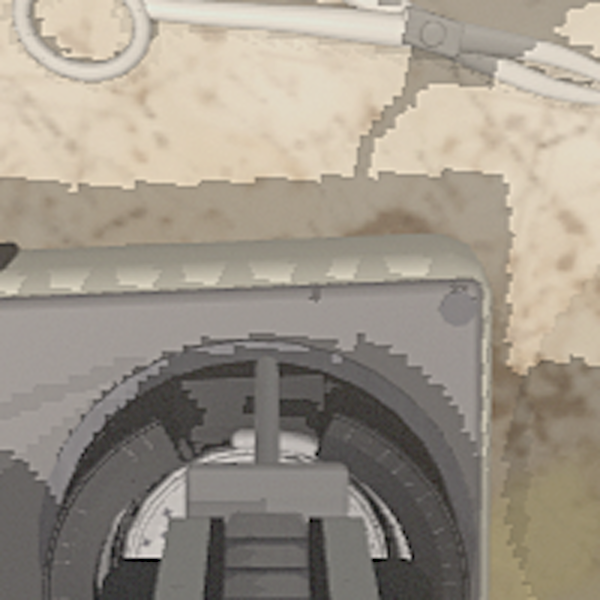

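The ring end appears at zoom (232,438), as predicted (231,438). The shank is at zoom (265,360), about 1 mm to the +y side of the hook. I'll lower to slot depth.

>>> move_arm([
  [0,-0.1,0.4,0,0,0],
  [0,0,0.4,0,0,0],
  [0,0,0.4,0,0,0],
  [0,0,0.4,0,0,0],
  [0,0,0.4,0,0,0],
  [0,0,0.15,0,0,0],
  [0,0,0,0,0,0],
  [0,0,0,0,0,0],
  [0,0,0,0,0,0],
  [0,0,0,0,0,0],
])

```text
time_s: 9.6
eef_pos: [442.5, 10.5, 157.9]
ee_rot: [0.0, -0.087, 0.996, -0.0]
force: [0.3, 0.4, -0.9]
grip_width: 0.12
```

```bash
python3 look.py w7 230 160 430 360 3
python3 - <<'E'
from h import *
s=eyes.capture("side");cv2.imwrite("pics/side7.png",s);cv2.imwrite("pics/side7z.png",cv2.resize(s[200:290,260:380],None,fx=6,fy=6,interpolation=cv2.INTER_CUBIC))
E
```

```text
9.6 [442.5   10.54 157.92] [ 0.31  0.45 -0.87] [-0.04 -0.   -0.06] 0.11989110652011413
[[-0.99 -0.17  0.  ]
 [-0.17  0.99 -0.  ]
 [-0.   -0.   -1.  ]]
tip [452.37  12.26  65.42] [321.24 266.93] [273.71 320.8 ]
shank [442.52  10.53  65.42] [321.27 250.74] [273.81 272.21]
hook [463.   15.3  72. ] [323.26 288.6 ] [279.79 385.81]
end [464.    9.3  72. ] [312.8  288.52] [248.39 385.56]
centre [497.6  20.   75. ] [320.88 344.61] [272.65 553.84]
```

View pics/w7z.png

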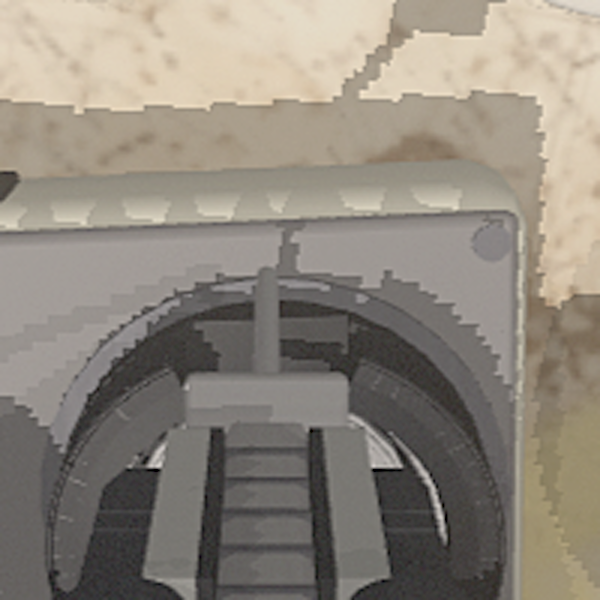

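View pics/side7z.png

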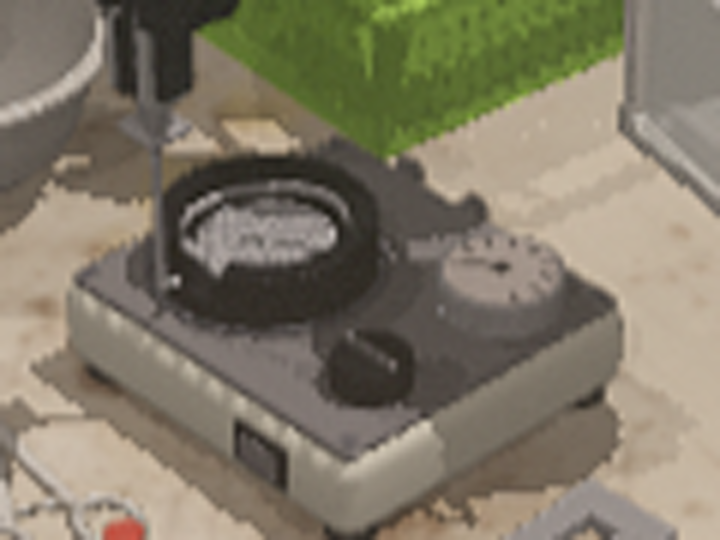

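>>> move_arm([
  [0,0.27,0.05,0,0,0],
  [0,0,0,0,0,0],
  [-0.2,0,0,0,0,0],
  [-0.2,0,0,0,0,0],
  [-0.2,0,0,0,0,0],
  [-0.2,0,0,0,0,0],
  [-0.2,0,0,0,0,0],
  [-0.2,0,0,0,0,0],
  [0,0,0,0,0,0],
  [0,0,0,0,0,0],
])

```text
time_s: 10.7
eef_pos: [453.8, 15.2, 157.3]
ee_rot: [-0.0, -0.087, 0.996, -0.0]
force: [-0.4, -0.2, 0.7]
grip_width: 0.121
```

```bash
python3 look.py w8 230 160 430 360 3
python3 - <<'E'
from h import *
s=eyes.capture("side");cv2.imwrite("pics/side8.png",s);cv2.imwrite("pics/side8z.png",cv2.resize(s[200:290,260:380],None,fx=6,fy=6,interpolation=cv2.INTER_CUBIC))
E
```

```text
10.7 [453.79  15.24 157.29] [-0.4  -0.19  0.73] [ 0.   -0.01 -0.03] 0.1212615225093703
[[-0.99 -0.17 -0.  ]
 [-0.17  0.99 -0.  ]
 [ 0.   -0.   -1.  ]]
tip [463.63  16.96  64.79] [321.15 266.99] [273.46 320.97]
shank [453.78  15.23  64.79] [321.19 250.79] [273.56 272.36]
hook [463.   15.3  72. ] [318.56 269.77] [265.67 329.32]
end [464.    9.3  72. ] [307.91 269.69] [233.74 329.07]
centre [497.6  20.   75. ] [316.28 327.26] [258.84 501.79]
```

View pics/w8z.png

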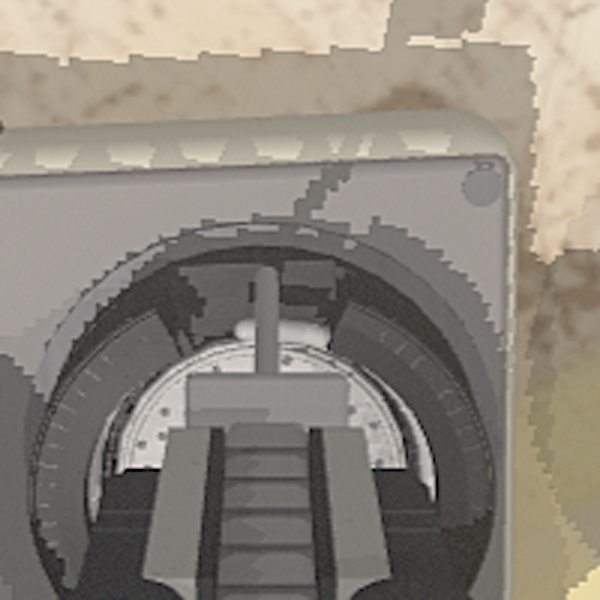

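View pics/side8z.png

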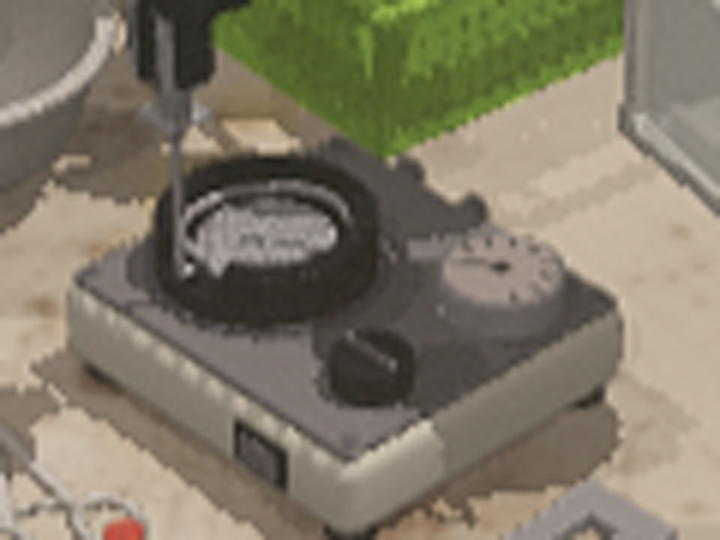

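The shank is at zoom u=266 and the free end at u=236, a spacing of about 6.2 mm, so it sits right on the hook point. The foot is under the wire and there is no contact force yet. I'll advance slowly.

>>> move_arm([
  [-0.1,0,0,0,0,0],
  [-0.1,0,0,0,0,0],
  [-0.1,0,0,0,0,0],
  [-0.1,0,0,0,0,0],
  [-0.1,0,0,0,0,0],
  [0,0,0,0,0,0],
  [0,0,0,0,0,0],
  [0,0,0,0,0,0],
  [0,0,0,0,0,0],
  [0,0,0,0,0,0],
])

```text
time_s: 11.8
eef_pos: [458.7, 16.1, 157.3]
ee_rot: [-0.0, -0.087, 0.996, -0.0]
force: [-0.8, -0.5, 0.0]
grip_width: 0.122
```

>>> move_arm([
  [-0.1,0,0,0,0,0],
  [0,0,0,0,0,0],
  [0,0,0,0,0,0],
  [0,0,0,0,0,0],
  [0,0,0,0,0,0],
  [0,0,0,0,0,0],
  [0,0,0,0,0,0],
  [0,0,0,0,0,0],
  [0,0,0,0,0,0],
  [0,0,0,0,0,0],
])

```text
time_s: 12.8
eef_pos: [459.7, 16.3, 157.3]
ee_rot: [-0.0, -0.087, 0.996, -0.0]
force: [-2.6, -1.9, 0.0]
grip_width: 0.121
```

```bash
python3 look.py w9 250 200 390 320 5
```

```text
12.8 [459.67  16.3  157.3 ] [-2.6  -1.87  0.01] [-0.3   0.65 -0.  ] 0.12099524318701914
[[-0.99 -0.17 -0.  ]
 [-0.17  0.99 -0.  ]
 [ 0.   -0.   -1.  ]]
tip [469.51  18.02  64.8 ] [321.24 266.96] [356.2  334.79]
shank [459.66  16.29  64.8 ] [321.27 250.76] [356.36 253.79]
hook [463.   15.3  72. ] [318.59 259.84] [342.97 299.22]
end [464.    9.3  72. ] [307.87 259.76] [289.36 298.79]
centre [497.6  20.   75. ] [316.3  318.02] [331.49 590.12]
```

View pics/w9z.png

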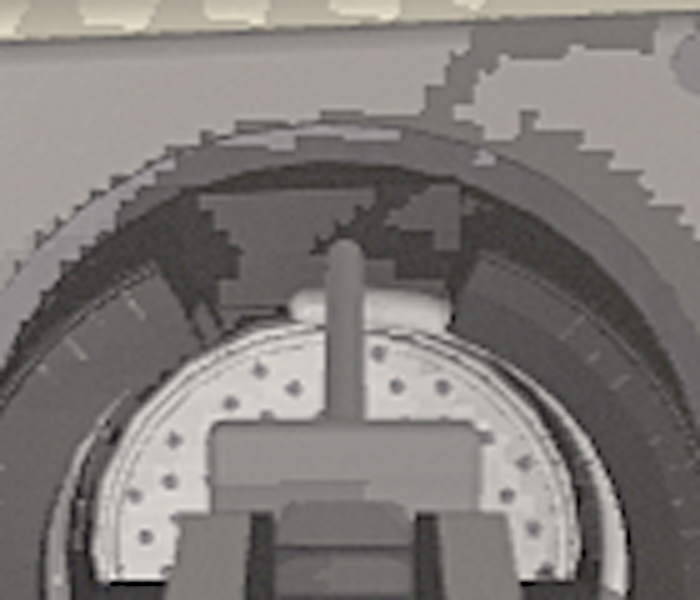

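Contact has begun, at about 3 N, with the wire resting against the shank. I'll press on gently.

>>> move_arm([
  [-0.05,0,0,0,0,0],
  [-0.05,0,0,0,0,0],
  [0,0,0,0,0,0],
  [0,0,0,0,0,0],
  [0,0,0,0,0,0],
  [0,0,0,0,0,0],
  [0,0,0,0,0,0],
  [0,0,0,0,0,0],
  [0,0,0,0,0,0],
  [0,0,0,0,0,0],
])

```text
time_s: 13.85
eef_pos: [460.7, 16.5, 157.3]
ee_rot: [-0.0, -0.087, 0.996, -0.0]
force: [-4.1, -2.6, -0.6]
grip_width: 0.116
```

>>> move_arm([
  [-0.05,0,0,0,0,0],
  [-0.05,0,0,0,0,0],
  [0,0,0,0,0,0],
  [0,0,0,0,0,0],
  [0,0,0,0,0,0],
  [0,0,0,0,0,0],
  [0,0,0,0,0,0],
  [0,0,0,0,0,0],
  [0,0,0,0,0,0],
  [0,0,0,0,0,0],
])

```text
time_s: 14.85
eef_pos: [461.6, 16.5, 157.3]
ee_rot: [-0.0, -0.087, 0.996, -0.0]
force: [-5.2, -3.3, 1.3]
grip_width: 0.119
```

```bash
python3 look.py w10 250 200 390 320 5
```

```text
14.85 [461.58  16.53 157.3 ] [-5.2  -3.26  1.26] [-0.81  1.16 -0.04] 0.11946313757673081
[[-0.99 -0.17 -0.  ]
 [-0.17  0.99 -0.  ]
 [ 0.   -0.   -1.  ]]
tip [471.39  18.23  64.8 ] [321.26 266.92] [356.29 334.59]
shank [461.54  16.51  64.8 ] [321.29 250.72] [356.45 253.6 ]
hook [463.   15.3  72. ] [318.81 256.64] [344.06 283.18]
end [464.    9.3  72. ] [308.07 256.55] [290.34 282.75]
centre [497.6  20.   75. ] [316.5  315.04] [332.5 575.2]
```

View pics/w10z.png

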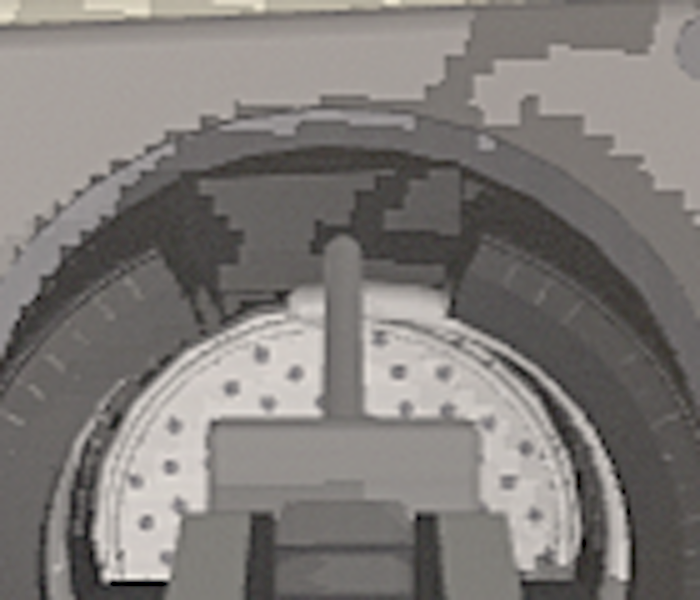

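>>> move_arm([
  [-0.05,0,0,0,0,0],
  [0,0,0,0,0,0],
  [0,0,-0.05,0,0,0],
  [0,0,-0.05,0,0,0],
  [0,0,-0.05,0,0,0],
  [0,0,-0.05,0,0,0],
  [0,0,-0.05,0,0,0],
  [0,0,0,0,0,0],
  [0,0,0,0,0,0],
  [0,0,0,0,0,0],
])

```text
time_s: 15.9
eef_pos: [462.3, 16.8, 159.9]
ee_rot: [0.0, -0.087, 0.996, 0.0]
force: [-3.4, -1.2, 0.6]
grip_width: 0.12
```

```bash
python3 look.py w11 250 200 390 320 5;  python3 - <<'E'
from h import *
s=eyes.capture("side");cv2.imwrite("pics/side11z.png",cv2.resize(s[210:270,270:350],None,fx=8,fy=8,interpolation=cv2.INTER_CUBIC))
E
```

```text
15.9 [462.28  16.81 159.9 ] [-3.36 -1.23  0.61] [-0.56  0.73 -0.05] 0.12009890044068142
[[-0.99 -0.17  0.  ]
 [-0.17  0.99  0.  ]
 [-0.    0.   -1.  ]]
tip [472.17  18.55  67.4 ] [321.25 266.91] [356.27 334.57]
shank [462.32  16.83  67.4 ] [321.29 250.72] [356.44 253.58]
hook [463.   15.3  72. ] [318.5  253.84] [342.49 269.18]
end [464.    9.3  72. ] [307.85 253.75] [289.27 268.76]
centre [497.6  20.   75. ] [316.23 311.78] [331.13 558.88]
```

View pics/w11z.png

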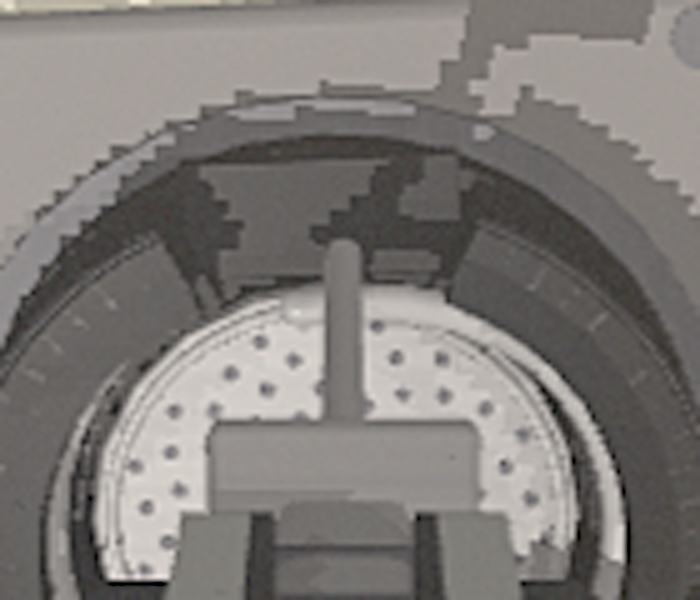

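View pics/side11z.png

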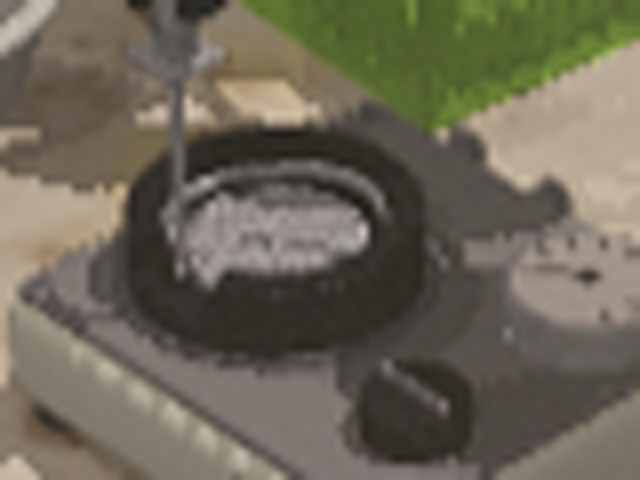

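>>> move_arm([
  [0,0,-0.05,0,0,0],
  [0,0,-0.05,0,0,0],
  [0,0,-0.05,0,0,0],
  [0,0,-0.05,0,0,0],
  [0,0,0,0,0,0],
  [0,0,0,0,0,0],
  [0,0,0,0,0,0],
  [0,0,0,0,0,0],
  [0,0,0,0,0,0],
  [0,0,0,0,0,0],
])

```text
time_s: 17.0
eef_pos: [462.2, 16.7, 161.8]
ee_rot: [0.0, -0.087, 0.996, 0.0]
force: [-1.2, -0.5, -0.8]
grip_width: 0.123
```

>>> move_arm([
  [0,0,-0.05,0,0,0],
  [0,0,-0.05,0,0,0],
  [0,0,-0.05,0,0,0],
  [0,0,-0.05,0,0,0],
  [0,0,-0.05,0,0,0],
  [0,0,-0.05,0,0,0],
  [0,0,0,0,0,0],
  [0,0,0,0,0,0],
  [0,0,0,0,0,0],
  [0,0,0,0,0,0],
])

```text
time_s: 18.0
eef_pos: [462.2, 16.7, 164.8]
ee_rot: [-0.0, -0.087, 0.996, 0.0]
force: [-1.6, -0.6, -0.1]
grip_width: 0.12
```

```bash
python3 look.py w12 250 200 390 320 5;  python3 - <<'E'
from h import *
s=eyes.capture("side");cv2.imwrite("pics/side12z.png",cv2.resize(s[210:270,270:350],None,fx=8,fy=8,interpolation=cv2.INTER_CUBIC))
E
```

```text
18.0 [462.15  16.75 164.77] [-1.61 -0.58 -0.07] [-0.13  0.37  0.03] 0.12002651731911057
[[-0.99 -0.17 -0.  ]
 [-0.17  0.99  0.  ]
 [ 0.    0.   -1.  ]]
tip [472.    18.48  72.27] [321.24 266.95] [356.22 334.73]
shank [462.15  16.75  72.27] [321.28 250.75] [356.38 253.74]
hook [463.   15.3  72. ] [318.56 251.56] [342.81 257.82]
end [464.    9.3  72. ] [308.12 251.48] [290.59 257.41]
centre [497.6  20.   75. ] [316.33 308.51] [331.63 542.55]
```

View pics/w12z.png

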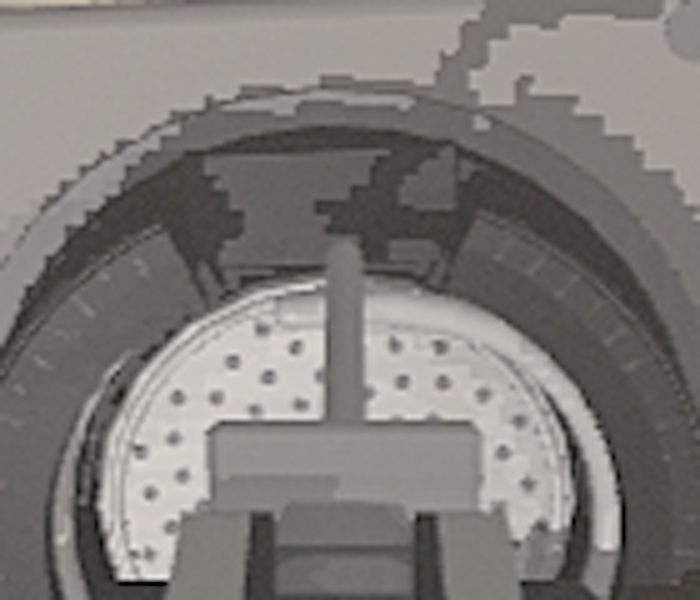

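View pics/side12z.png

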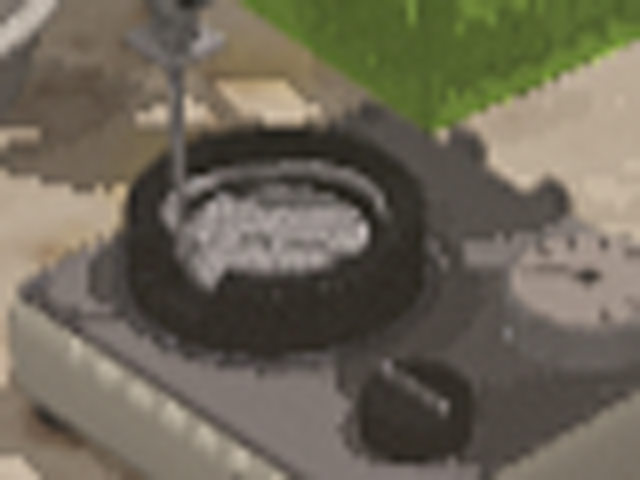

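>>> move_arm([
  [0,0,-0.05,0,0,0],
  [0,0,-0.05,0,0,0],
  [0,0,-0.05,0,0,0],
  [0,0,-0.05,0,0,0],
  [0,0,-0.05,0,0,0],
  [0,0,-0.05,0,0,0],
  [0,0,-0.05,0,0,0],
  [0,0,0,0,0,0],
  [0,0,0,0,0,0],
  [0,0,0,0,0,0],
])

```text
time_s: 19.1
eef_pos: [462.2, 16.7, 168.3]
ee_rot: [0.0, -0.087, 0.996, 0.0]
force: [-1.2, -0.7, -0.1]
grip_width: 0.12
```

```bash
python3 look.py w13 250 200 390 320 5;  python3 - <<'E'
from h import *
s=eyes.capture("side");cv2.imwrite("pics/side13z.png",cv2.resize(s[210:270,270:350],None,fx=8,fy=8,interpolation=cv2.INTER_CUBIC))
E
```

```text
19.1 [462.2   16.75 168.32] [-1.22 -0.66 -0.05] [-0.02  0.21 -0.01] 0.12044220601528745
[[-0.99 -0.17  0.  ]
 [-0.17  0.99  0.  ]
 [-0.    0.   -1.  ]]
tip [472.06  18.48  75.82] [321.24 267.  ] [356.2  335.01]
shank [462.21  16.75  75.82] [321.27 250.8 ] [356.37 254.02]
hook [463.   15.3  72. ] [318.58 249.7 ] [342.91 248.48]
end [464.    9.3  72. ] [308.28 249.61] [291.4  248.07]
centre [497.6  20.   75. ] [316.38 305.95] [331.88 529.76]
```

View pics/w13z.png

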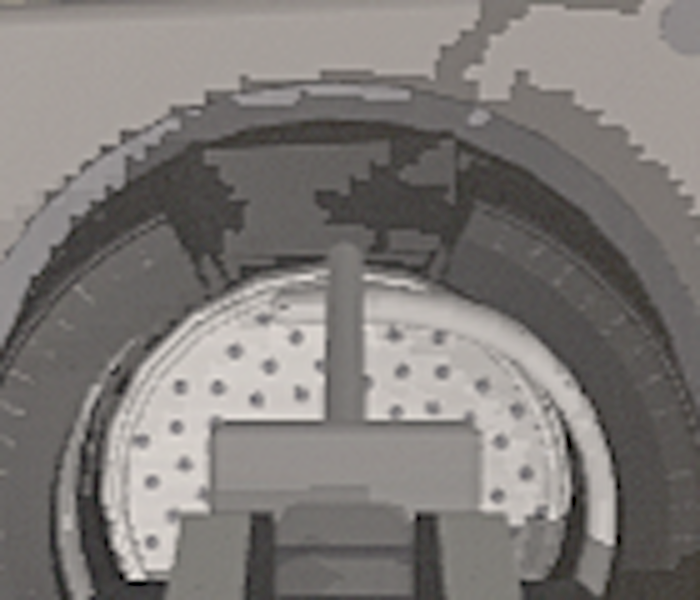

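View pics/side13z.png

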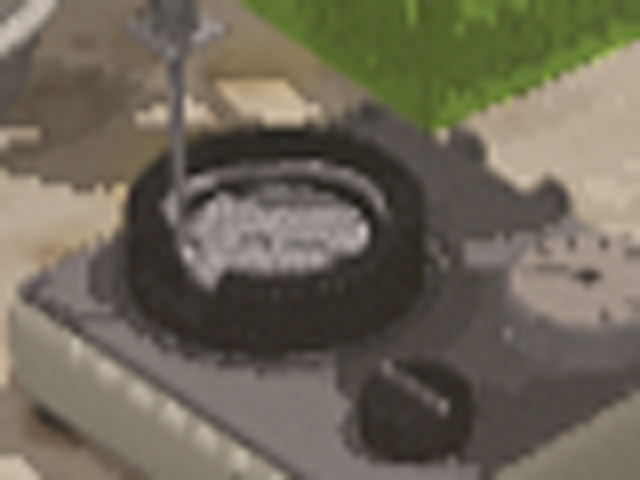

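>>> move_arm([
  [0,0,-0.05,0,0,0],
  [0,0,-0.05,0,0,0],
  [0,0,-0.05,0,0,0],
  [0,0,-0.05,0,0,0],
  [0,0,-0.05,0,0,0],
  [0,0,0,0,0,0],
  [0,0,0,0,0,0],
  [0,0,0,0,0,0],
  [0,0,0,0,0,0],
  [0,0,0,0,0,0],
])

```text
time_s: 20.2
eef_pos: [462.2, 16.7, 170.8]
ee_rot: [0.0, -0.087, 0.996, -0.0]
force: [0.1, 0.3, -1.6]
grip_width: 0.12
```

```bash
python3 look.py w14 250 200 390 320 5
```

```text
20.2 [462.17  16.72 170.81] [ 0.13  0.26 -1.62] [ 0.07  0.11 -0.05] 0.11955978145939113
[[-0.99 -0.17  0.  ]
 [-0.17  0.99 -0.  ]
 [-0.   -0.   -1.  ]]
tip [472.02  18.44  78.31] [321.21 266.97] [356.05 334.85]
shank [462.17  16.72  78.31] [321.24 250.77] [356.21 253.85]
hook [463.   15.3  72. ] [318.6  248.47] [343.01 242.37]
end [464.    9.3  72. ] [308.4  248.39] [291.98 241.97]
centre [497.6  20.   75. ] [316.41 304.25] [332.07 521.25]
```

View pics/w14z.png

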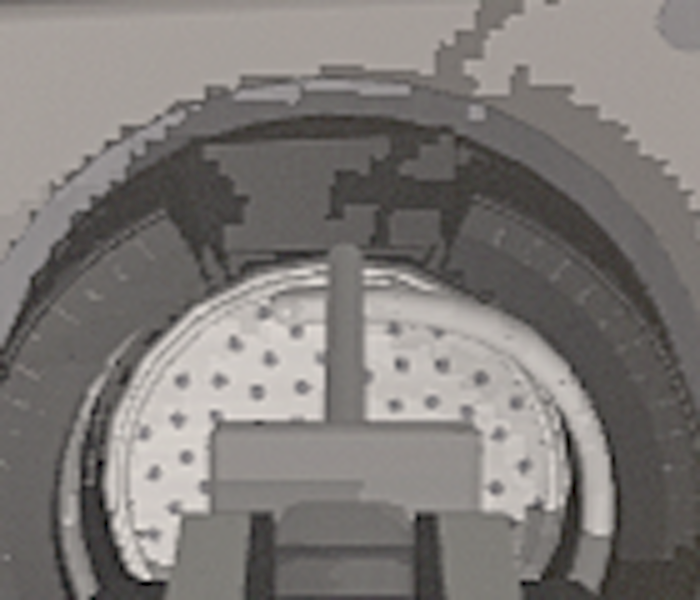

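>>> move_arm([
  [0,0,0.05,0,0,0],
  [0,0,0.05,0,0,0],
  [0,0,0.05,0,0,0],
  [0,0,0.05,0,0,0],
  [0,0,0.05,0,0,0],
  [0,0,0.05,0,0,0],
  [0,0,0.05,0,0,0],
  [0,0,0,0,0,0],
  [0,0,0,0,0,0],
  [0,0,0,0,0,0],
])

```text
time_s: 21.25
eef_pos: [462.2, 16.8, 167.3]
ee_rot: [0.0, -0.087, 0.996, 0.0]
force: [0.1, 0.1, -0.2]
grip_width: 0.12
```

```bash
python3 look.py w15 250 200 390 320 5;  python3 - <<'E'
from h import *
s=eyes.capture("side");cv2.imwrite("pics/side15z.png",cv2.resize(s[210:270,270:350],None,fx=8,fy=8,interpolation=cv2.INTER_CUBIC))
E
```

```text
21.25 [462.18  16.77 167.31] [ 0.15  0.11 -0.17] [-0.01  0.19  0.01] 0.1202975313919501
[[-0.99 -0.17  0.  ]
 [-0.17  0.99  0.  ]
 [-0.    0.   -1.  ]]
tip [472.03  18.5   74.81] [321.26 266.97] [356.29 334.85]
shank [462.18  16.77  74.81] [321.29 250.77] [356.46 253.86]
hook [463.   15.3  72. ] [318.55 250.23] [342.77 251.13]
end [464.    9.3  72. ] [308.21 250.14] [291.06 250.71]
centre [497.6  20.   75. ] [316.34 306.67] [331.7  533.37]
```

View pics/w15z.png

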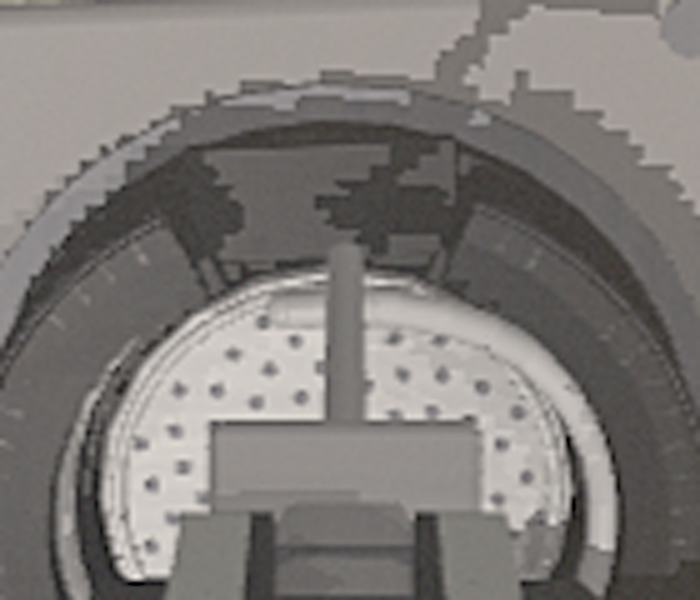

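View pics/side15z.png

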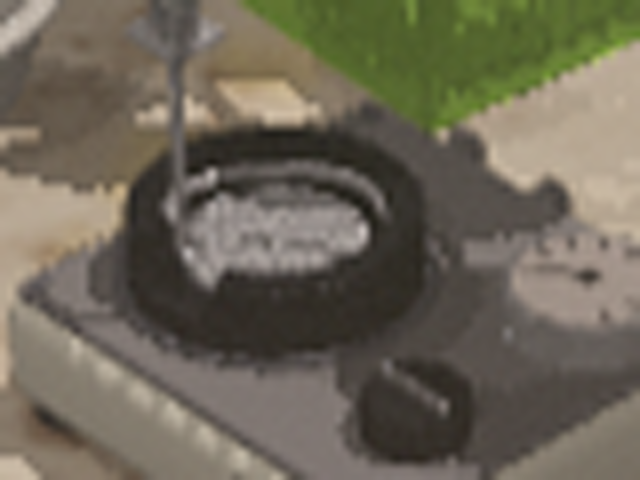

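Run:
```python
from h import *
np.set_printoptions(precision=1,suppress=True)
c2=cam("side")
for n,zx in(("w14",(273,300)),("w15",(277,308))):
    d=np.load(n+".npz");c=(d["K"],d["T"])
    uv=(250+zx[0]/5,200+zx[1]/5)
    print(n,[onz(c,uv,z) for z in(72,80)])
    if n=="w15": print(tri([ray(c,uv),ray(c2,(270+208/8,210+180/8))]))
for z in(68,72,76,80): print(z,(proj(c2,(470,11,z))-[270,210])*8)
```

```text
w14 [array([471.6,   8.3,  72. ]), array([468.9,   8.1,  80. ])]
w15 [array([471.3,   8.8,  72. ]), array([468.5,   8.6,  80. ])]
(array([464.9,   7. , 102.6]), [np.float64(4.036759785709505), np.float64(4.03675978570955)])
68 [207.3 268.6]
72 [207.  257.8]
76 [206.6 247. ]
80 [206.3 236.1]
```

>>> move_arm([
  [0,0,0.1,0,0,0],
  [0,0,0.1,0,0,0],
  [0,0,0.1,0,0,0],
  [0,0,0,0,0,0],
  [0.2,0,0,0,0,0],
  [0.3,0,0,0,0,0],
  [0.4,0,0,0,0,0],
  [0.4,0,0,0,0,0],
  [0.4,0,0,0,0,0],
  [0.4,0,0,0,0,0],
])

```text
time_s: 22.35
eef_pos: [441.1, 13.1, 164.3]
ee_rot: [0.0, -0.087, 0.996, -0.0]
force: [-0.3, -1.4, -0.4]
grip_width: 0.117
```

```bash
python3 look.py w16 250 200 410 360 4.5;  python3 - <<'E'
from h import *
s=eyes.capture("side");cv2.imwrite("pics/side16z.png",cv2.resize(s[210:270,270:350],None,fx=8,fy=8,interpolation=cv2.INTER_CUBIC))
E
```

```text
22.35 [441.11  13.06 164.35] [-0.3  -1.41 -0.4 ] [0.06 0.02 0.01] 0.11727107239526315
[[-0.99 -0.17  0.  ]
 [-0.17  0.99 -0.  ]
 [-0.   -0.   -1.  ]]
tip [450.97  14.78  71.85] [321.28 266.95] [320.76 301.29]
shank [441.12  13.06  71.85] [321.31 250.75] [320.9  228.39]
hook [463.   15.3  72. ] [318.61 285.9 ] [308.77 386.55]
end [464.    9.3  72. ] [308.41 285.82] [262.85 386.19]
centre [497.6  20.   75. ] [316.43 340.61] [298.94 632.76]
```

View pics/w16z.png

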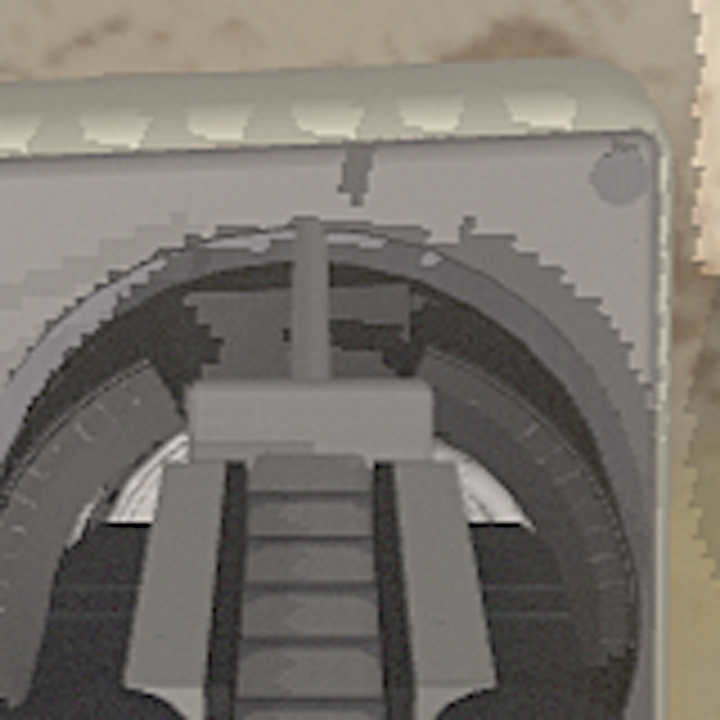

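View pics/side16z.png

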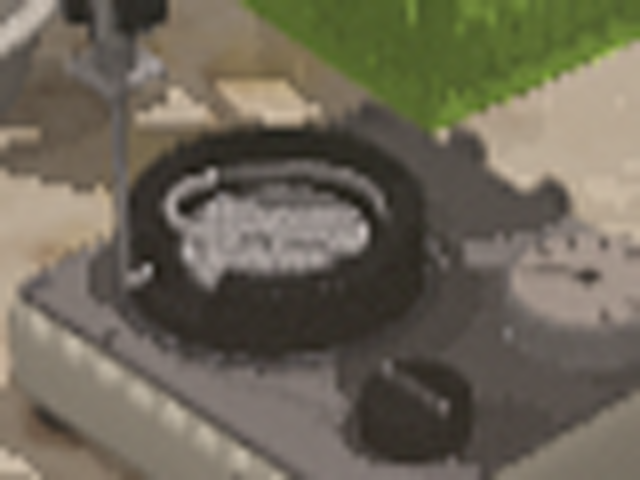

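In the side view the freed wire stands up, curled above the rim, with its end near zoom (182,222). The pick is clear of it. I'll take the pick back to the stand.

>>> move_arm([
  [0,0,-2.1,0,0,0],
  [0,0,-2.1,0,0,0],
  [0.3,-3.2,0,0,0,0],
  [0.3,-3.2,0,0,0,0],
  [0.3,-3.2,0,0,0,0],
  [0.3,-3.2,0,0,0,0],
  [0.3,-3.2,0,0,0,0],
  [0.3,-3.2,0,0,0,0],
  [0.3,-3.2,0,0,0,0],
  [0.3,-3.2,0,0,0,0],
])

```text
time_s: 23.45
eef_pos: [461.9, -244.6, 206.3]
ee_rot: [0.0, -0.086, 0.996, -0.0]
force: [0.4, 0.2, -0.6]
grip_width: 0.122
```

>>> move_arm([
  [0,0,0,0,0,-4],
  [0,0,0,0,0,0],
  [0,0,0,0,0,0],
  [0,0,0,0,0,0],
  [0,0,0,0,0,0],
  [0,0,0,0,0,0],
  [0,0,0,0,0,0],
  [0,0,0,0,0,0],
  [0,0,0,0,0,0],
  [0,0,0,0,0,0],
])

```text
time_s: 24.45
eef_pos: [462.0, -243.2, 206.3]
ee_rot: [-0.0, -0.121, 0.993, 0.0]
force: [-0.0, -0.0, -0.2]
grip_width: 0.12
```

```bash
python3 look.py w17 240 200 400 420 2.7
python3 - <<'E'
from h import *
np.set_printoptions(precision=3,suppress=True)
print(delta([462.8,-244.8,117.5]))
s=ctrl.sense();Rm=rot(s);print(np.degrees(np.arctan2(-Rm[1,0],-Rm[0,0])))
a=eyes.capture("side");cv2.imwrite("pics/side17z.png",cv2.resize(a[200:290,260:380],None,fx=6,fy=6,interpolation=cv2.INTER_CUBIC))
a=eyes.capture("scene");cv2.imwrite("pics/scene17z.png",cv2.resize(a[200:290,260:380],None,fx=6,fy=6,interpolation=cv2.INTER_CUBIC))
E
```

```text
24.45 [ 461.96 -243.19  206.27] [-0.04 -0.01 -0.19] [-0.01 -0.01 -0.03] 0.12019536421349299
[[-0.97 -0.24 -0.  ]
 [-0.24  0.97  0.  ]
 [ 0.    0.   -1.  ]]
tip [ 471.66 -240.78  113.77] [321.18 267.11] [219.2  181.18]
shank [ 461.95 -243.18  113.77] [321.22 250.91] [219.29 137.46]
hook [463.   15.3  72. ] [669.6 317.2] [1159.91  316.44]
end [464.    9.3  72. ] [661.3 316.6] [1137.52  314.81]
centre [497.6  20.   75. ] [656.34 361.88] [1124.11  437.07]
[-0.042 -0.175  8.88 ]
13.925277307706327
```

View pics/w17z.png

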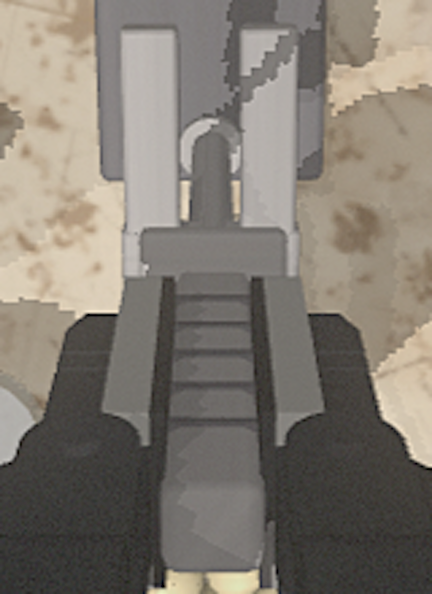

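View pics/side17z.png

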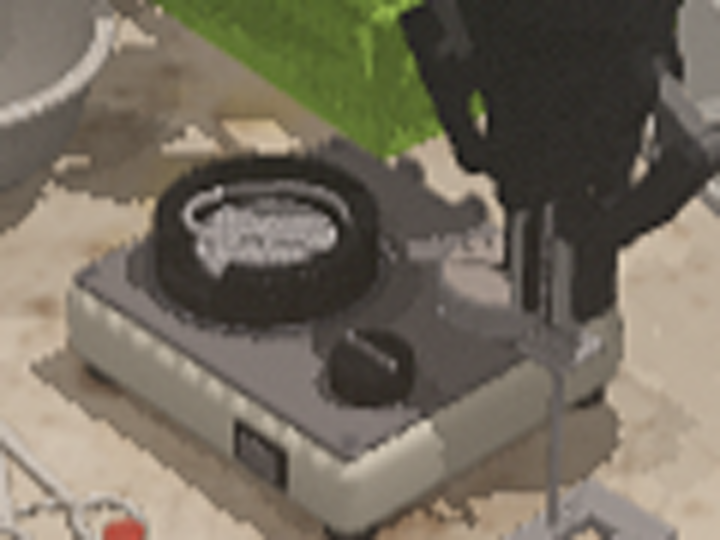

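View pics/scene17z.png

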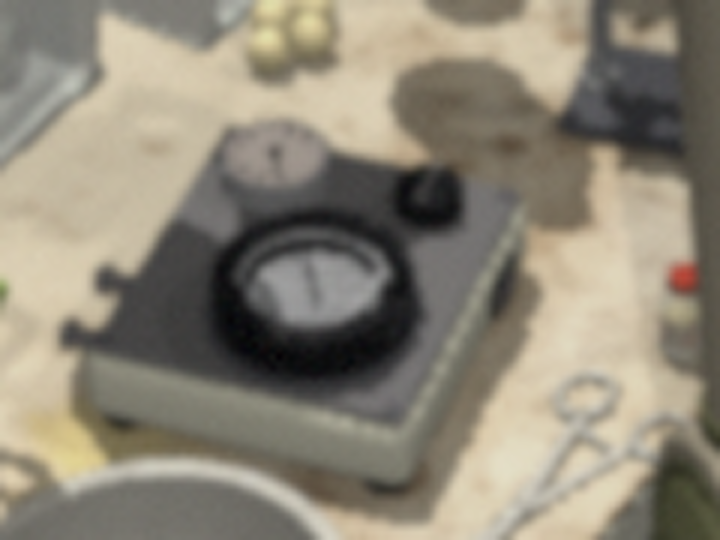

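I need a 1.75 mm sideways correction first, then straight down into the fork.

>>> move_arm([
  [0,-0.17,0,0,0,0],
  [-0.04,0,0,0,0,0],
  [0,0,0.5,0,0,0],
  [0,0,1,0,0,0],
  [0,0,1.2,0,0,0],
  [0,0,1.3,0,0,0],
  [0,0,1.3,0,0,0],
  [0,0,1.3,0,0,0],
  [0,0,1.2,0,0,0],
  [0,0,0.8,0,0,0],
])

```text
time_s: 25.6
eef_pos: [462.4, -244.4, 118.7]
ee_rot: [-0.001, -0.121, 0.993, 0.001]
force: [0.4, -0.4, -0.7]
grip_width: 0.116
```

>>> move_arm([
  [0,0,0.1,0,0,0],
  [0,0,0.1,0,0,0],
  [0,0,0,0,0,0],
  [0,0,0,0,0,0],
  [0,0,0,0,0,0],
  [0,0,0,0,0,0],
  [0,0,0,0,0,0],
  [0,0,0,0,0,0],
  [0,0,0,0,0,0],
  [0,0,0,0,0,0],
])

```text
time_s: 26.6
eef_pos: [462.8, -244.7, 118.3]
ee_rot: [-0.0, -0.121, 0.993, -0.0]
force: [0.2, 0.5, -1.2]
grip_width: 0.118
```

```bash
python3 look.py w18 240 200 400 420 2.7
```

```text
26.6 [ 462.76 -244.75  118.31] [ 0.19  0.51 -1.21] [-0.01 -0.01  0.  ] 0.11773336977157091
[[-0.97 -0.24 -0.  ]
 [-0.24  0.97 -0.  ]
 [ 0.   -0.   -1.  ]]
tip [ 472.47 -242.34   25.81] [321.16 267.13] [219.14 181.26]
shank [ 462.76 -244.75   25.81] [321.2  250.94] [219.23 137.53]
hook [463.   15.3  72. ] [806.79 393.13] [1530.32  521.46]
end [464.    9.3  72. ] [795.41 392.35] [1499.6   519.34]
centre [497.6  20.   75. ] [784.27 451.92] [1469.52  680.17]
```

View pics/w18z.png

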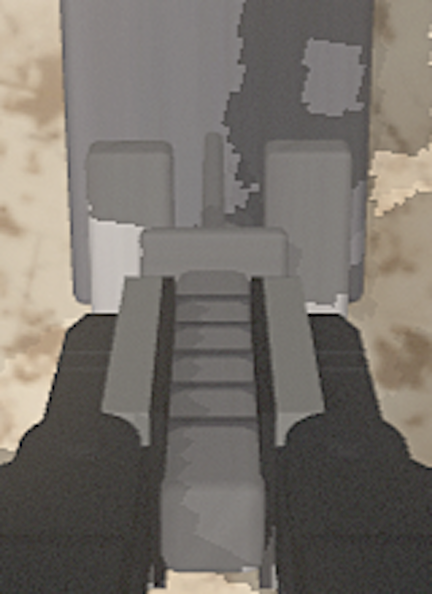

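>>> move_arm([
  [0,0,0.08,0,0,0],
  [0,0,0,0,0,0],
  [0,0,0,0,0,0],
  [0,0,0,0,0,0],
  [0,0,0,0,0,0],
  [0,0,0,0,0,0],
  [0,0,0,0,0,0],
  [0,0,0,0,0,0],
  [0,0,0,0,0,0],
  [0,0,0,0,0,0],
])

```text
time_s: 27.65
eef_pos: [462.8, -244.8, 117.5]
ee_rot: [0.0, -0.121, 0.993, -0.0]
force: [0.7, -0.4, 1.0]
grip_width: 0.116
```

>>> move_arm([
  [0,0,0,0,0,0],
  [0,0,0,0,0,0],
  [0,0,0,0,0,0],
  [0,0,0,0,0,0],
  [0,0,0,0,0,0],
  [0,0,0,0,0,0],
  [0,0,0,0,0,0],
  [0,0,0,0,0,0],
  [0,0,0,0,0,0],
  [0,0,0,0,0,0],
], grip=4.5)

```text
time_s: 28.65
eef_pos: [462.8, -244.8, 117.5]
ee_rot: [-0.0, -0.121, 0.993, -0.0]
force: [0.5, 0.5, 0.8]
grip_width: 0.529
```

>>> move_arm([
  [0,0,-0.5,0,0,0],
  [0,0,-1,0,0,0],
  [0,0,-1.3,0,0,0],
  [0,0,-1.3,0,0,0],
  [0,0,-1.3,0,0,0],
  [0,0,-1.3,0,0,0],
  [0,0,-1.3,0,0,0],
  [0,0,-1,0,0,0],
  [0,0,0,0,0,0],
  [0,0,0,0,0,0],
])

```text
time_s: 29.65
eef_pos: [462.7, -244.7, 207.4]
ee_rot: [-0.0, -0.121, 0.993, 0.0]
force: [1.0, -0.2, -0.3]
grip_width: 0.527
```

```bash
python3 look.py w19 200 170 420 390 2.7
python3 - <<'E'
from h import *
print(proj(cam("wrist"),(463,-245,159)),proj(cam("wrist"),(463,-245,104)))
a=eyes.capture("side");cv2.imwrite("pics/side19z.png",cv2.resize(a[210:350,270:420],None,fx=4,fy=4,interpolation=cv2.INTER_CUBIC))
E
```

```text
29.65 [ 462.68 -244.68  207.4 ] [ 1.04 -0.23 -0.25] [0.   0.01 0.01] 0.5267507228549216
[[-0.97 -0.24 -0.  ]
 [-0.24  0.97  0.  ]
 [ 0.    0.   -1.  ]]
tip [ 472.38 -242.27  114.9 ] [321.16 267.13] [327.13 262.24]
shank [ 462.67 -244.67  114.9 ] [321.19 250.93] [327.22 218.51]
hook [463.   15.3  72. ] [670.69 316.1 ] [1270.88  394.46]
end [464.    9.3  72. ] [662.43 315.5 ] [1248.56  392.84]
centre [497.6  20.   75. ] [657.45 360.66] [1235.12  514.79]
[320.60844741 279.62076152] [320.15576363 246.2314543 ]
```

View pics/w19z.png

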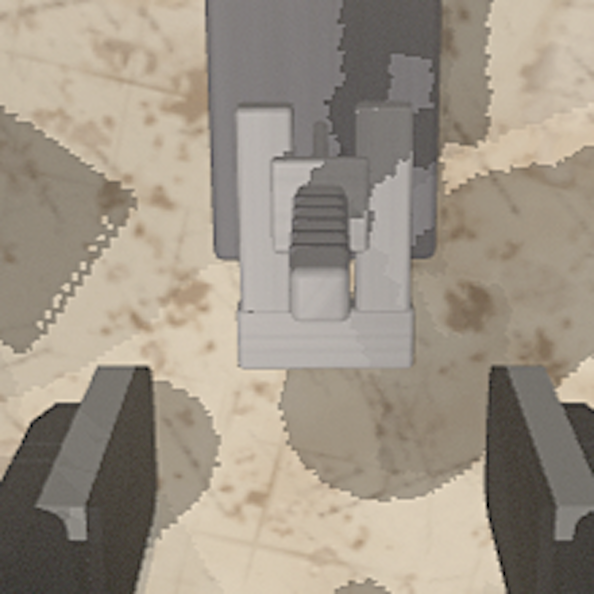

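View pics/side19z.png

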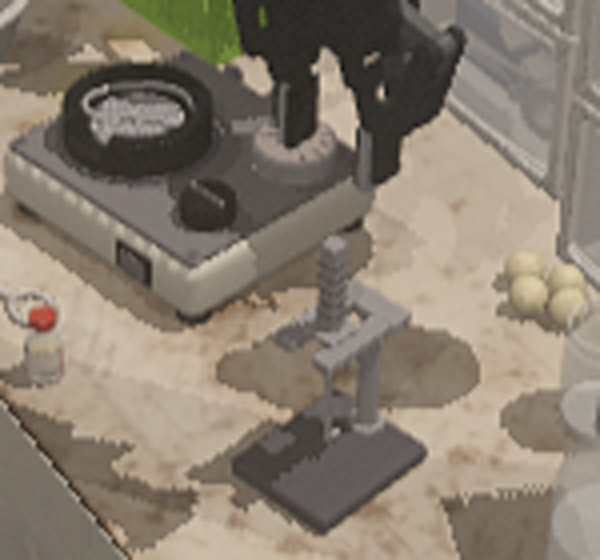

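The pick hangs as before. Its handle top is at the predicted spot, and the collar sits square on the prongs with the foot between them. Now to the ring.

>>> move_arm([
  [-0.9,3.1,0,0,0,0],
  [-0.9,3.1,0,0,0,0],
  [-0.9,3.1,0,0,0,0],
  [-0.9,3.1,0,0,0,0],
  [-0.9,3.1,0,0,0,0],
  [-0.9,3.1,0,0,0,0],
  [-0.9,3.1,0,0,0,0],
  [-0.9,3.1,0,0,0,0],
  [0,0,1,0,0,0],
  [0,0,0,0,0,0],
])

```text
time_s: 30.75
eef_pos: [472.2, 13.6, 196.0]
ee_rot: [-0.001, -0.122, 0.993, 0.0]
force: [-0.1, -0.7, 0.4]
grip_width: 0.529
```

```bash
python3 look.py w20 240 200 400 360 4.5
```

```text
30.75 [472.23  13.59 196.03] [-0.09 -0.7   0.38] [-0.04 -0.01 -0.02] 0.5291196503030792
[[-0.97 -0.24 -0.  ]
 [-0.24  0.97  0.  ]
 [ 0.    0.   -1.  ]]
tip [481.67  16.04 103.51] [321.11 267.14] [365.01 302.11]
shank [471.97  13.62 103.53] [321.15 250.94] [365.15 229.23]
hook [463.   15.3  72. ] [326.72 224.04] [390.24 108.18]
end [464.    9.3  72. ] [317.35 223.32] [348.06 104.93]
centre [497.6  20.   75. ] [320.77 275.95] [363.47 341.79]
```

View pics/w20z.png

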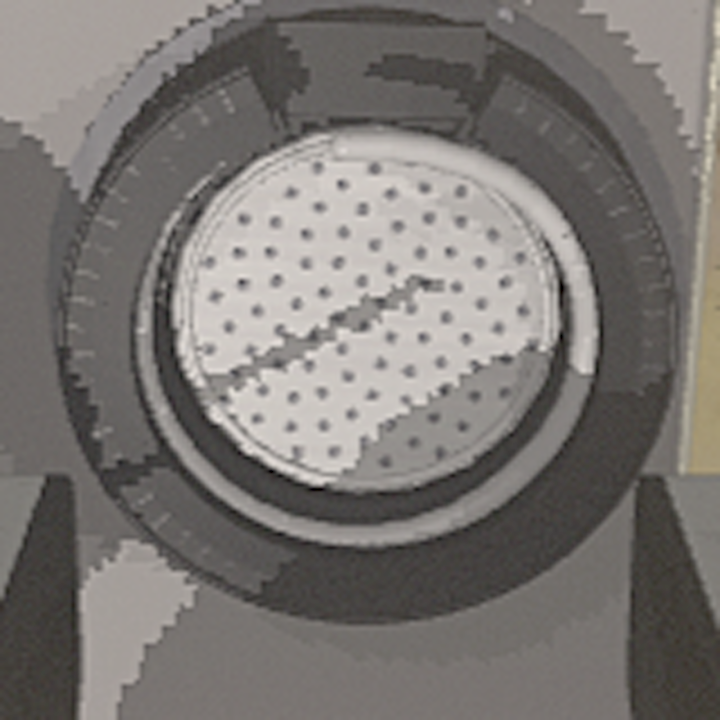

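>>> move_arm([
  [0,0,0,0,0,8],
  [0,0,0,0,0,8],
  [0,0,0,0,0,8],
  [0,0,0,0,0,8],
  [0,0,0,0,0,8],
  [0,0,0,0,0,8],
  [0,0,0,0,0,8],
  [0,0,0,0,0,8],
  [0,0,0,0,0,8],
  [0,0,0,0,0,8],
])

```text
time_s: 31.8
eef_pos: [473.0, 12.1, 197.5]
ee_rot: [-0.0, 0.548, 0.836, -0.0]
force: [-0.5, -0.2, 0.8]
grip_width: 0.528
```

>>> move_arm([
  [0,0,0,0,0,8],
  [0,0,0,0,0,6],
  [0,0,0,0,0,0],
  [0,0,0,0,0,0],
  [0,0,0,0,0,0],
  [0,0,0,0,0,0],
  [0,0,0,0,0,0],
  [0,0,0,0,0,0],
  [0,0,0,0,0,0],
  [0,0,0,0,0,0],
])

```text
time_s: 32.8
eef_pos: [473.0, 13.3, 197.5]
ee_rot: [-0.0, 0.643, 0.766, -0.0]
force: [0.1, -0.2, -0.4]
grip_width: 0.525
```

```bash
python3 look.py w21 220 180 400 360 4;python3 - <<'E'
from h import *
print(ctrl.sense()["joints"])
a=eyes.capture("side");cv2.imwrite("pics/side21z.png",cv2.resize(a[210:270,270:350],None,fx=8,fy=8,interpolation=cv2.INTER_CUBIC))
E
```

```text
32.8 [472.95  13.33 197.5 ] [ 0.11 -0.18 -0.38] [-0.01  0.01 -0.04] 0.5247702791512381
[[-0.17  0.98 -0.  ]
 [ 0.98  0.17  0.  ]
 [ 0.   -0.   -1.  ]]
tip [474.68   3.48 105.  ] [319.27 263.05] [397.08 332.21]
shank [472.95  13.33 105.  ] [319.28 246.79] [397.12 267.16]
hook [463.   15.3  72. ] [304.73 226.42] [338.9  185.69]
end [464.    9.3  72. ] [304.74 235.4 ] [338.95 221.61]
centre [497.6  20.   75. ] [358.6  229.61] [554.39 198.46]
[-2.20178632e-01  2.29896906e-01  1.69901975e+00 -1.25436353e-05
  1.21267986e+00 -3.93671971e-01]
```

View pics/w21z.png

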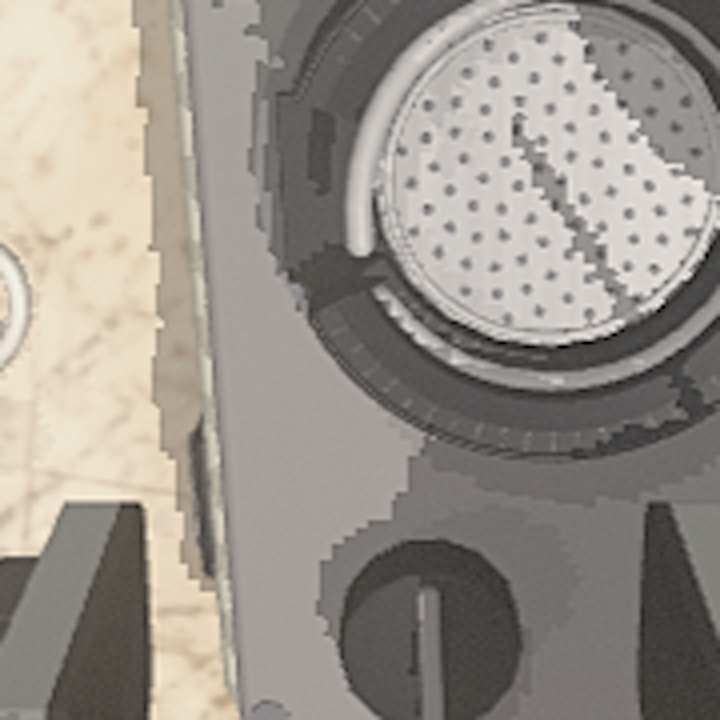

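View pics/side21z.png

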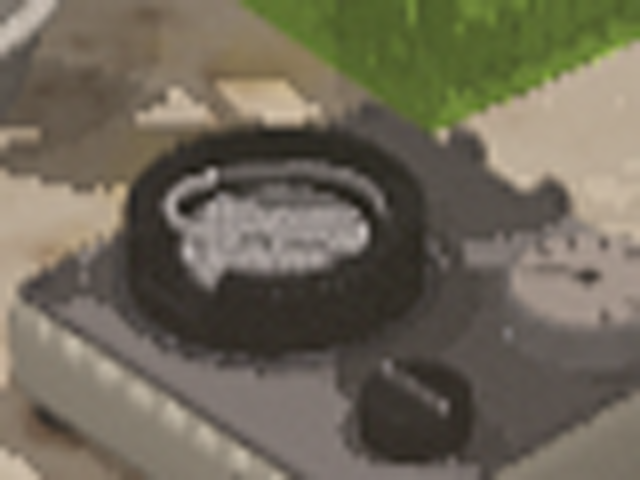

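Run:
```python
from h import *
np.set_printoptions(precision=1,suppress=True)
L=lambda n:(lambda d:(d["K"],d["T"]))(np.load(n+".npz"))
a=ray(L("w20"),(240+336/4.5,200+145/4.5)); b=ray(L("w21"),(220+361/4-.4,180+252/4-.4)); s=ray(cam("side"),(270+183/8,210+224/8))
print(tri([a,b]));print(tri([a,b,s]));print(tri([b,s]));print(tri([a,s]))
# check pair with screen disc/wall features: slot corner right-bottom? use well rim outer check
c=L("w21")
for z in(75,80,83): print(z,"end",onz(c,(309.8,242.6),z)[:2],"wire pts",[onz(c,(220+p[0]/4,180+p[1]/4),z)[:2] for p in[(361,225),(362,200),(370,150)]])
```

```text
(array([467.6,   8.3,  82.6]), [np.float64(0.22668780162686292), np.float64(0.226687801626708)])
(array([465.4,   9.6,  87.3]), [np.float64(1.654919251907464), np.float64(2.294438701065988), np.float64(3.406926355072286)])
(array([465.1,  10.7,  87.1]), [np.float64(2.7527786578123408), np.float64(2.7527786578122893)])
(array([463.5,   8.8,  88.9]), [np.float64(2.264455867528781), np.float64(2.2644558675288065)])
75 end [468.    5.9] wire pts [array([467.6,  10.2]), array([467. ,  14.4]), array([466.9,  22.8])]
80 end [467.9   7.4] wire pts [array([467.4,  11.6]), array([466.9,  15.7]), array([466.8,  23.9])]
83 end [467.8   8.3] wire pts [array([467.3,  12.5]), array([466.8,  16.5]), array([466.7,  24.6])]
```

The end triangulates to (467.6, 8.3, 82.6), 7.6 mm above the rim and so within 3–8 mm: it is free. The wire runs along tool x, so the jaws will close across it. I'll descend part way and check.

>>> move_arm([
  [0.2,-0.4,0,0,0,0],
  [0,0,1,0,0,0],
  [0,0,1.5,0,0,0],
  [0,0,1.5,0,0,0],
  [0,0,1.5,0,0,0],
  [0,0,1.5,0,0,0],
  [0,0,1.5,0,0,0],
  [0,0,0.5,0,0,0],
  [0,0,0,0,0,0],
  [0,0,0,0,0,0],
], grip=3, newtons=50)

```text
time_s: 33.9
eef_pos: [468.9, 14.6, 107.9]
ee_rot: [0.0, 0.643, 0.766, 0.0]
force: [0.4, -0.2, 0.1]
grip_width: 0.351
```

```bash
python3 look.py w22 220 240 420 440 3.6
python3 - <<'E'
from h import *
c=cam("wrist");s=ctrl.sense();Rm=rot(s)
for y in(-1.5,0): print((proj(c,s["eef_pos"]+Rm@np.array([0,y,0]))-[220,240])*3.6)
E
```

```text
33.9 [468.9   14.55 107.9 ] [ 0.39 -0.16  0.13] [-0.02 -0.02  0.01] 0.3511308210726935
[[-0.17  0.99  0.  ]
 [ 0.99  0.17 -0.  ]
 [-0.    0.   -1.  ]]
tip [470.69   4.69  15.4 ] [319.3  263.06] [357.46  83.02]
shank [468.97  14.54  15.4 ] [319.3 246.8] [357.5   24.47]
hook [463.   15.3  72. ] [306.77 280.24] [312.38 144.87]
end [464.    9.3  72. ] [306.77 292.67] [312.38 189.62]
centre [497.6  20.   75. ] [384.89 285.56] [593.59 164.  ]
[343.51167493 289.9976792 ]
[358.02163534 290.00556192]
```

View pics/w22z.png

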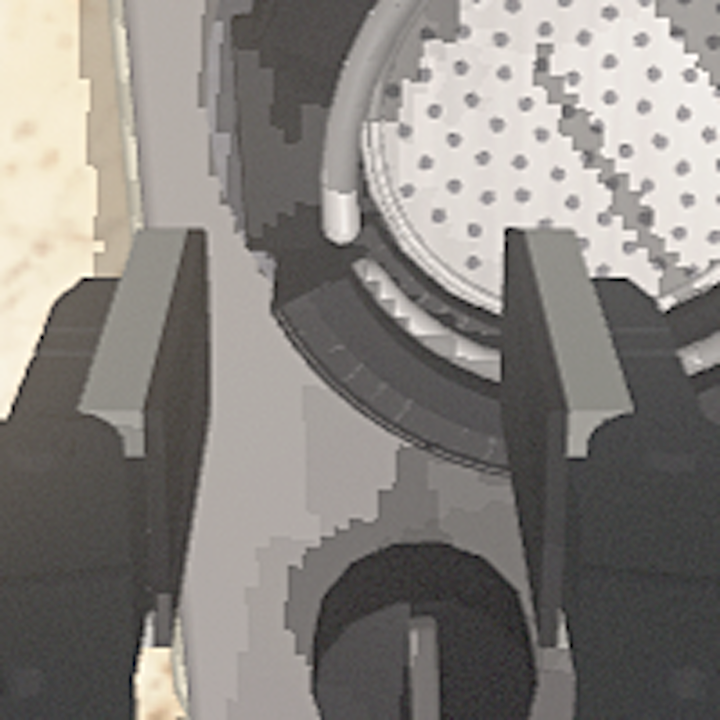

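Run:
```python
from h import *
np.set_printoptions(precision=1,suppress=True)
d=np.load("w22.npz");c=(d["K"],d["T"])
for z in(80,82.6):
  for q in[(341,238),(341,200),(342,150)]:
    e=onz(c,(220+q[0]/3.6,240+q[1]/3.6),z); print(z,q,e,d["R"].T@(e-d["p"]))
```

```text
80 (341, 238) [468.1   7.   80. ] [-7.3 -2.1 27.9]
80 (341, 200) [467.3  12.   80. ] [-2.2 -2.1 27.9]
80 (342, 150) [466.3  18.5  80. ] [ 4.3 -1.9 27.9]
82.6 (341, 238) [468.    8.3  82.6] [-6.  -2.  25.3]
82.6 (341, 200) [467.1  13.1  82.6] [-1.1 -2.  25.3]
82.6 (342, 150) [466.1  19.5  82.6] [ 5.3 -1.9 25.3]
```

The end is 6.0 mm from the TCP along tool x, so the hook is centred. I'll shift 1.7 mm sideways, descend, and close.

>>> move_arm([
  [0,-0.17,0,0,0,0],
  [0,0,0.5,0,0,0],
  [0,0,0.5,0,0,0],
  [0,0,0.5,0,0,0],
  [0,0,0.5,0,0,0],
  [0,0,0.5,0,0,0],
  [0,0,0.5,0,0,0],
  [0,0,0.3,0,0,0],
  [0,0,0,0,0,0],
  [0,0,0,0,0,0],
])

```text
time_s: 34.95
eef_pos: [467.1, 14.3, 74.5]
ee_rot: [0.0, 0.643, 0.766, 0.0]
force: [0.2, -0.5, 0.4]
grip_width: 0.348
```

```bash
python3 look.py w23 220 280 420 480 3.6
```

```text
34.95 [467.06  14.27  74.54] [ 0.2  -0.51  0.39] [ 0.01  0.02 -0.08] 0.34842050387655255
[[-0.17  0.99  0.  ]
 [ 0.99  0.17 -0.  ]
 [-0.    0.   -1.  ]]
tip [468.79   4.42 -17.96] [319.24 263.06] [357.26 -60.98]
shank [467.07  14.27 -17.96] [319.25 246.8 ] [ 357.3  -119.53]
hook [463.   15.3  72. ] [309.31 313.29] [321.51 119.84]
end [464.    9.3  72. ] [309.28 327.8 ] [321.41 172.1 ]
centre [497.6  20.   75. ] [403.26 320.22] [659.73 144.8 ]
```

View pics/w23z.png

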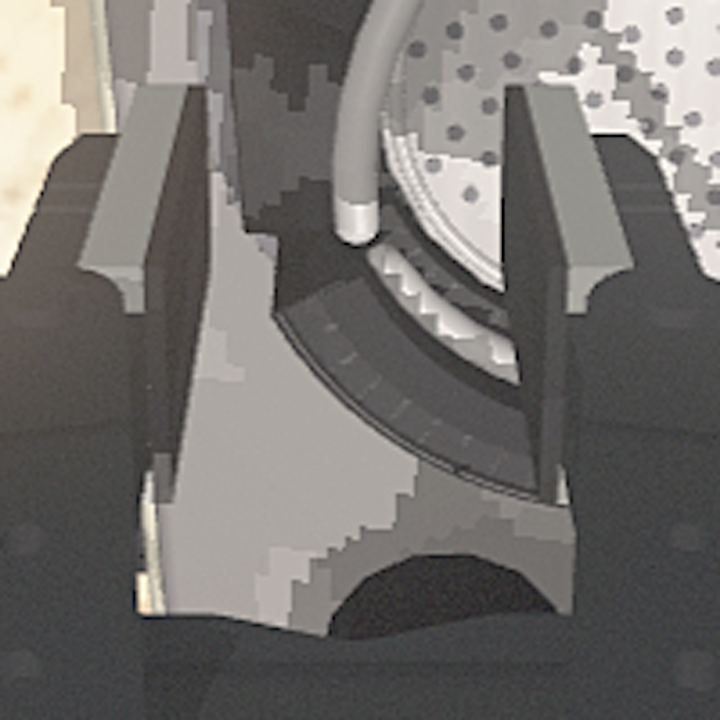

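The wire sits centred between the jaws. Closing.

>>> move_arm([
  [0,0,0,0,0,0],
  [0,0,0,0,0,0],
  [0,0,0,0,0,0],
  [0,0,0,0,0,0],
  [0,0,0,0,0,0],
  [0,0,0,0,0,0],
  [0,0,0,0,0,0],
  [0,0,0,0,0,0],
  [0,0,0,0,0,0],
  [0,0,0,0,0,0],
], grip=0, newtons=60)

```text
time_s: 36.0
eef_pos: [467.4, 14.1, 74.7]
ee_rot: [0.001, 0.643, 0.766, 0.0]
force: [4.6, -3.0, 1.3]
grip_width: 0.011
```

```bash
python3 look.py w24 220 280 420 480 3.6
```

```text
36.0 [467.39  14.12  74.68] [ 4.65 -2.97  1.34] [-0.46 -0.8  -0.14] 0.01089955454792943
[[-0.17  0.99  0.  ]
 [ 0.99  0.17 -0.  ]
 [-0.    0.   -1.  ]]
tip [469.21   4.24 -17.81] [319.25 263.06] [357.29 -60.99]
shank [467.49  14.09 -17.82] [319.26 246.8 ] [ 357.32 -119.53]
hook [463.   15.3  72. ] [308.51 312.63] [318.65 117.47]
end [464.    9.3  72. ] [308.5  327.14] [318.58 169.72]
centre [497.6  20.   75. ] [402.41 319.5 ] [656.66 142.21]
```

View pics/w24z.png

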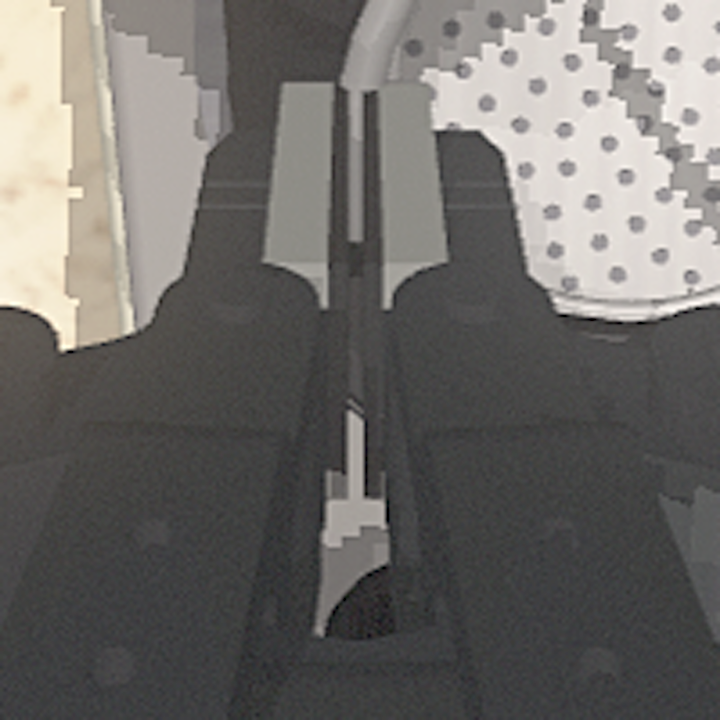

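>>> move_arm([
  [0,0,-0.1,0,0,0],
  [0,0,-0.1,0,0,0],
  [0,0,-0.1,0,0,0],
  [0,0,-0.1,0,0,0],
  [0,0,-0.1,0,0,0],
  [0,0,-0.1,0,0,0],
  [0,0,-0.1,0,0,0],
  [0,0,-0.1,0,0,0],
  [0,0,-0.1,0,0,0],
  [0,0,-0.1,0,0,0],
])

```text
time_s: 37.05
eef_pos: [466.6, 14.4, 84.3]
ee_rot: [-0.0, 0.643, 0.766, -0.0]
force: [3.3, -1.8, -4.7]
grip_width: 0.011
```

```bash
python3 look.py w25 220 260 440 480 3.2
```

```text
37.05 [466.63  14.36  84.28] [ 3.34 -1.81 -4.68] [-0.44 -0.45 -0.14] 0.010596866797247818
[[-0.17  0.99 -0.  ]
 [ 0.99  0.17  0.  ]
 [ 0.   -0.   -1.  ]]
tip [468.25   4.53  -8.23] [319.27 263.08] [317.65   9.85]
shank [466.53  14.38  -8.22] [319.27 246.82] [317.68 -42.19]
hook [463.   15.3  72. ] [310.93 302.8 ] [290.98 136.96]
end [464.    9.3  72. ] [310.89 316.64] [290.84 181.23]
centre [497.6  20.   75. ] [399.65 309.23] [574.88 157.54]
```

View pics/w25z.png

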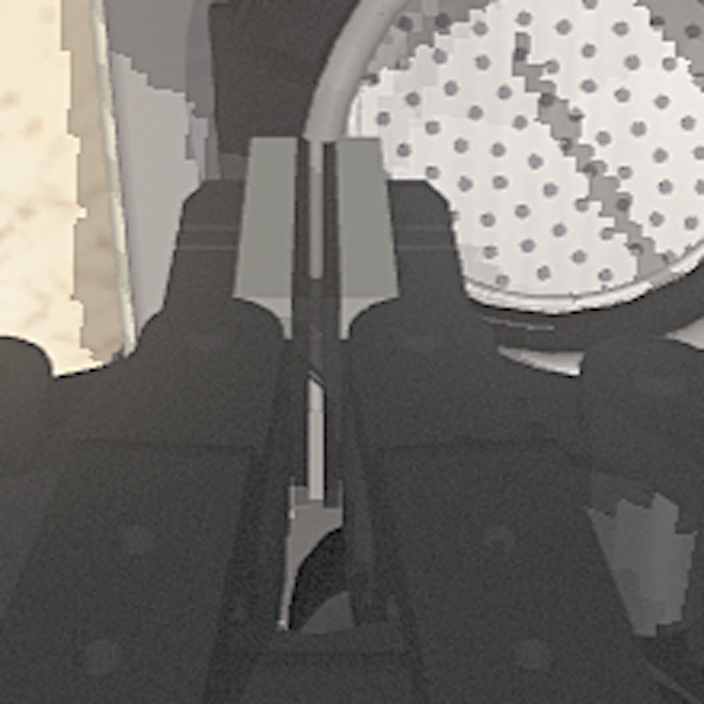

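The ring follows with a 5 N downward load. I'll keep peeling.

>>> move_arm([
  [0,0,-0.15,0,0,0],
  [0,0,-0.15,0,0,0],
  [0,0,-0.15,0,0,0],
  [0,0,-0.15,0,0,0],
  [0,0,-0.15,0,0,0],
  [0,0,-0.15,0,0,0],
  [0,0,-0.15,0,0,0],
  [0,0,-0.15,0,0,0],
  [0,0,-0.15,0,0,0],
  [0,0,-0.15,0,0,0],
])

```text
time_s: 38.1
eef_pos: [466.7, 14.6, 99.5]
ee_rot: [-0.0, 0.643, 0.766, -0.0]
force: [-0.3, 0.6, -3.6]
grip_width: 0.014
```

>>> move_arm([
  [0,0,-0.15,0,0,0],
  [0,0,-0.15,0,0,0],
  [0,0,-0.15,0,0,0],
  [0,0,-0.15,0,0,0],
  [0,0,-0.15,0,0,0],
  [0,0,-0.15,0,0,0],
  [0,0,-0.15,0,0,0],
  [0,0,-0.15,0,0,0],
  [0,0,-0.15,0,0,0],
  [0,0,-0.15,0,0,0],
])

```text
time_s: 39.1
eef_pos: [467.0, 14.3, 114.6]
ee_rot: [0.0, 0.643, 0.766, -0.0]
force: [-1.3, -0.4, -0.4]
grip_width: 0.01
```

```bash
python3 look.py w26 220 200 480 480 2
python3 - <<'E'
from h import *
a=eyes.capture("side");cv2.imwrite("pics/side26z.png",cv2.resize(a[190:270,250:370],None,fx=6,fy=6,interpolation=cv2.INTER_CUBIC))
E
```

```text
39.1 [467.    14.26 114.62] [-1.26 -0.44 -0.38] [ 0.02 -0.04  0.01] 0.010152456866971337
[[-0.17  0.99 -0.  ]
 [ 0.99  0.17 -0.  ]
 [-0.   -0.   -1.  ]]
tip [468.72   4.41  22.12] [319.26 263.09] [198.51 126.18]
shank [467.    14.26  22.12] [319.27 246.83] [198.54  93.66]
hook [463.   15.3  72. ] [311.3  275.03] [182.61 150.05]
end [464.    9.3  72. ] [311.26 287.1 ] [182.52 174.21]
centre [497.6  20.   75. ] [386.9  280.11] [333.8  160.22]
```

View pics/w26z.png

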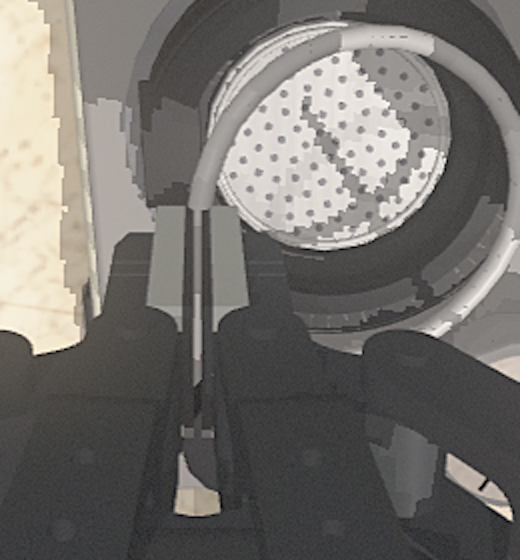

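View pics/side26z.png

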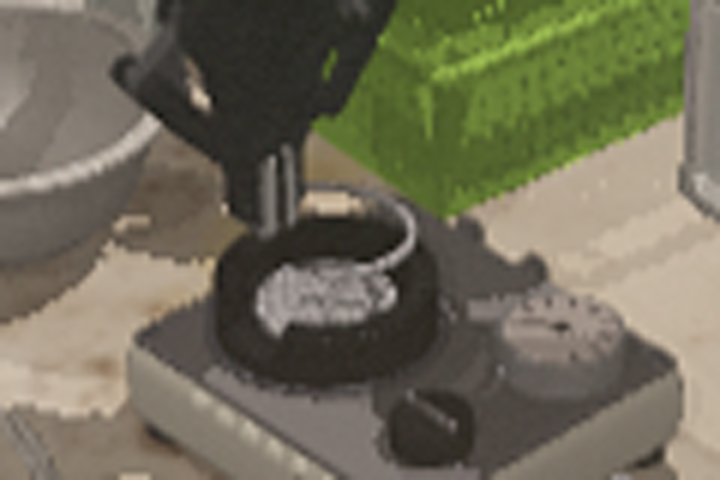

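The ring is completely out and held nearly level. The screen stays in the well. Locating the bowl next.

Run:
```python
from h import *
np.set_printoptions(precision=1,suppress=True)
c=cam("side")
P=np.array([onz(c,(190+p[0]/3,180+p[1]/3),75)[:2] for p in[(77,88),(266,82),(170,28),(110,42),(235,45)]]);print(P)
from scipy.optimize import least_squares
f=least_squares(lambda q:np.hypot(*(P-q).T)-84.5,[448,252]);print(f.x,f.fun)
# wrist w1 rim near edge points (outer rim)
d=np.load("w1.npz");cw=(d["K"],d["T"])
print([onz(cw,p,75)[:2] for p in[(514,165),(528,100),(528,230),(575,275),(565,50)]])
Q=np.array([onz(cw,p,75)[:2] for p in[(514,165),(528,100),(528,230),(575,275),(565,50)]])
f=least_squares(lambda q:np.hypot(*(Q-q).T)-84.5,[448,252]);print(f.x,f.fun)
```

```text
[[360.6 245.4]
 [506.1 169.5]
 [474.1 297.8]
 [416.8 303. ]
 [511.4 239.9]]
[436.2 219.2] [-4.6  1.3  2.8  1.5 -6.5]
[array([442.9, 138.6]), array([404.1, 141.9]), array([485.3, 153.5]), array([517., 190.]), array([376.4, 159.6])]
[436.2 221.1] [-1.8  0.9 -1.   2.1  1.3]
```

>>> move_arm([
  [0,0,-1,0,0,0],
  [0,0,-2,0,0,0],
  [1,-0.1,-1,0,0,0],
  [2.5,-0.3,0,0,0,0],
  [3,-0.4,0,0,0,0],
  [3,-0.4,0,0,0,0],
  [3,-0.4,0,0,0,0],
  [3,-0.4,0,0,0,0],
  [3,-0.4,0,0,0,0],
  [2.2,-0.2,0,0,0,0],
])

```text
time_s: 40.2
eef_pos: [404.5, 215.7, 154.9]
ee_rot: [-0.0, 0.643, 0.766, 0.0]
force: [-0.7, -0.3, -0.7]
grip_width: 0.013
```

```bash
python3 look.py w27 0 0 640 480 1
python3 - <<'E'
from h import *
a=eyes.capture("side");cv2.imwrite("pics/side27z.png",cv2.resize(a[150:270,180:350],None,fx=4.5,fy=4.5,interpolation=cv2.INTER_CUBIC))
E
```

```text
40.2 [404.51 215.66 154.86] [-0.67 -0.3  -0.7 ] [-0.07  0.03  0.05] 0.012882057723490365
[[-0.17  0.98  0.  ]
 [ 0.98  0.17  0.  ]
 [ 0.    0.   -1.  ]]
tip [406.26 205.84  62.36] [319.27 263.09] [319.27 263.09]
shank [404.52 215.69  62.36] [319.28 246.83] [319.28 246.83]
hook [463.   15.3  72. ] [351.63 533.27] [351.63 533.27]
end [464.    9.3  72. ] [351.35 539.79] [351.35 539.79]
centre [497.6  20.   75. ] [402.04 538.88] [402.04 538.88]
```

View pics/w27z.png

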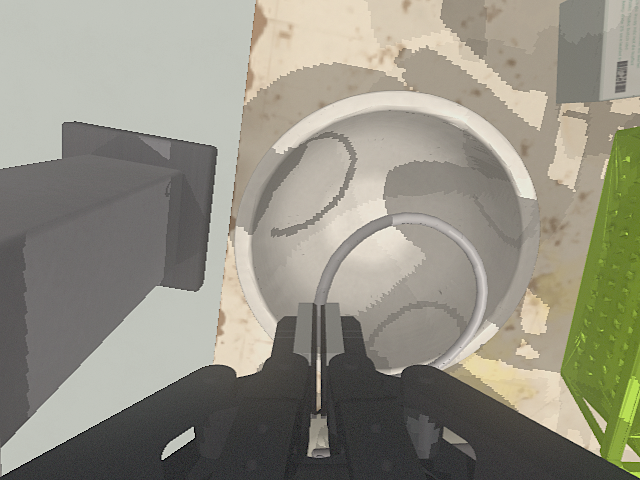

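View pics/side27z.png

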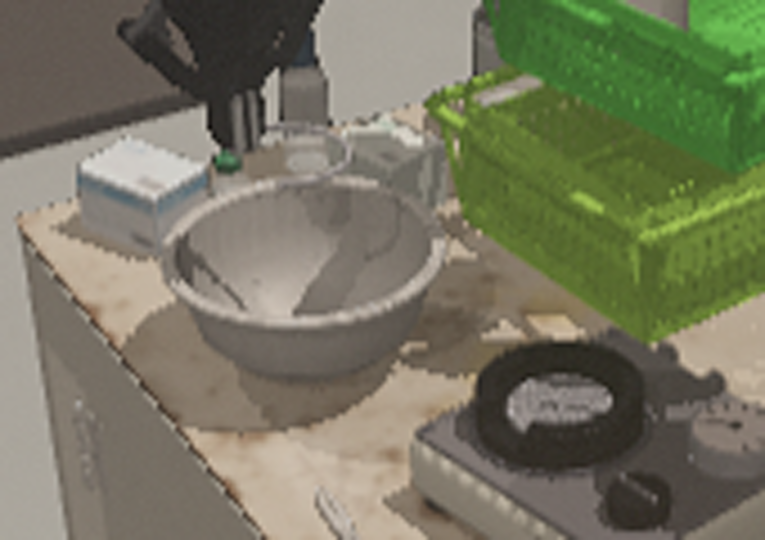

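Run:
```python
from h import *
from scipy.optimize import least_squares
np.set_printoptions(precision=1,suppress=True)
d=np.load("w27.npz");c=(d["K"],d["T"])
P=np.array([onz(c,p,75)[:2] for p in[(235,232),(540,235),(387,91),(300,117),(470,112)]])
f=least_squares(lambda q:np.hypot(*(P-q).T)-84.5,[436,220]);print("bowl",f.x,f.fun)
for z in(155,162):
  Q=np.array([onz(c,p,z)[:2] for p in[(321,290),(345,240),(402,217),(450,230),(482,280),(480,325)]])
  g=least_squares(lambda q:np.hypot(*(Q-q[:2]).T)-q[2],[440,220,35]);print("ring",z,g.x,g.fun,d["R"].T@(np.r_[g.x[:2],z]-d["p"]))
print(delta([0,0,0])*0+delta([404.5+f.x[0]-g.x[0]+3,215.7+f.x[1]-g.x[1],154.9]))
```

```text
bowl [440.5 222.2] [-1.2 -0.3 -0.2  1.1 -0.6]
ring 155 [432.7 229.4  30.5] [-0.7  0.5  0.4 -0.2 -1.1  0.9] [ 8.7 30.2 -0.1]
ring 162 [430.7 232.3  29. ] [-0.6  0.5  0.4 -0.2 -1.   0.9] [11.8 28.7 -7.1]
[-1.2  1.1 -0. ]
```

>>> move_arm([
  [-0.5,0.5,0.5,0,0,0],
  [0,0,1,0,0,0],
  [0,0,1.2,0,0,0],
  [0,0,1.3,0,0,0],
  [0,0,1.3,0,0,0],
  [0,0,1.3,0,0,0],
  [0,0,1.2,0,0,0],
  [0,0,1,0,0,0],
  [0,0,0.7,0,0,0],
  [0,0,0.5,0,0,0],
])

```text
time_s: 41.3
eef_pos: [411.5, 209.3, 53.8]
ee_rot: [-0.0, 0.644, 0.765, -0.0]
force: [-0.2, -0.6, -0.6]
grip_width: 0.021
```

```bash
python3 look.py w28 0 0 640 480 1
python3 - <<'E'
from h import *
a=eyes.capture("side");cv2.imwrite("pics/side28z.png",cv2.resize(a[150:270,180:350],None,fx=4.5,fy=4.5,interpolation=cv2.INTER_CUBIC))
E
```

```text
41.3 [411.47 209.29  53.82] [-0.19 -0.56 -0.62] [-0.05  0.01 -0.01] 0.02083015475399977
[[-0.17  0.99 -0.  ]
 [ 0.99  0.17 -0.  ]
 [-0.   -0.   -1.  ]]
tip [413.14 199.42 -38.68] [319.27 263.09] [319.27 263.09]
shank [411.42 209.27 -38.68] [319.28 246.82] [319.28 246.82]
hook [463.   15.3  72. ] [356.35 723.59] [356.35 723.59]
end [464.    9.3  72. ] [355.92 731.62] [355.92 731.62]
centre [497.6  20.   75. ] [432.13 734.43] [432.13 734.43]
```

View pics/w28z.png

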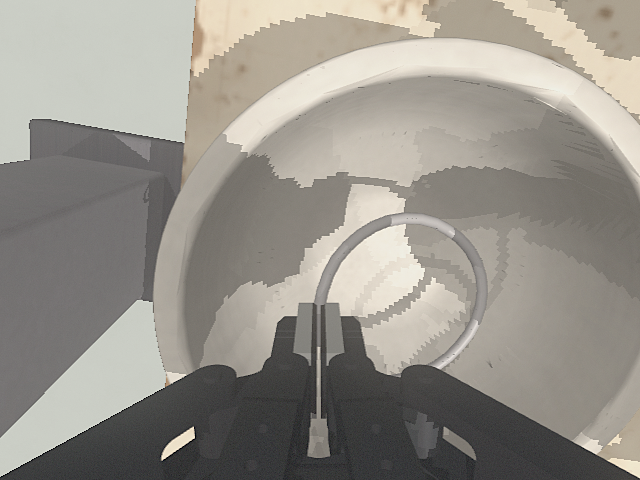

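View pics/side28z.png

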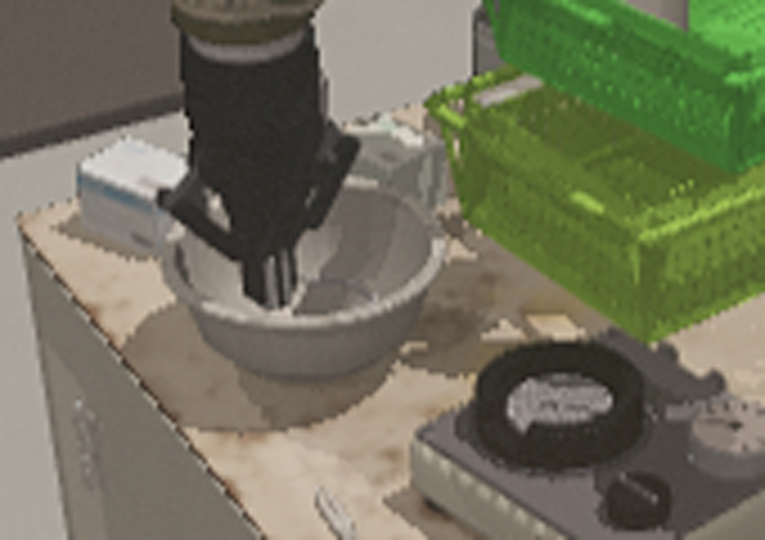

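>>> move_arm([
  [0.4,0,0.2,0,0,0],
  [0.4,0,0.2,0,0,0],
  [0,0,0.2,0,0,0],
  [0,0,0.2,0,0,0],
  [0,0,0.2,0,0,0],
  [0,0,0,0,0,0],
  [0,0,0,0,0,0],
  [0,0,0,0,0,0],
  [0,0,0,0,0,0],
  [0,0,0,0,0,0],
])

```text
time_s: 42.4
eef_pos: [410.2, 217.5, 44.6]
ee_rot: [0.0, 0.643, 0.766, 0.0]
force: [0.2, -0.9, -0.8]
grip_width: 0.018
```

>>> move_arm([
  [0,0,0,0,0,0],
  [0,0,0,0,0,0],
  [0,0,0,0,0,0],
  [0,0,0,0,0,0],
  [0,0,0,0,0,0],
  [0,0,0,0,0,0],
  [0,0,0,0,0,0],
  [0,0,0,0,0,0],
  [0,0,0,0,0,0],
  [0,0,0,0,0,0],
], grip=2)

```text
time_s: 43.4
eef_pos: [410.1, 217.5, 44.5]
ee_rot: [0.0, 0.643, 0.766, 0.0]
force: [0.4, 1.2, -0.8]
grip_width: 0.237
```

```bash
python3 look.py w29 0 0 640 480 1
```

```text
43.4 [410.13 217.53  44.52] [ 0.4   1.23 -0.77] [ 0.03  0.02 -0.  ] 0.23701545821968537
[[-0.17  0.99  0.  ]
 [ 0.99  0.17  0.  ]
 [-0.    0.   -1.  ]]
tip [411.86 207.68 -47.98] [319.33 263.08] [319.33 263.08]
shank [410.14 217.53 -47.98] [319.34 246.82] [319.34 246.82]
hook [463.   15.3  72. ] [357.19 763.2 ] [357.19 763.2 ]
end [464.    9.3  72. ] [356.73 771.14] [356.73 771.14]
centre [497.6  20.   75. ] [435.54 774.91] [435.54 774.91]
```

View pics/w29z.png

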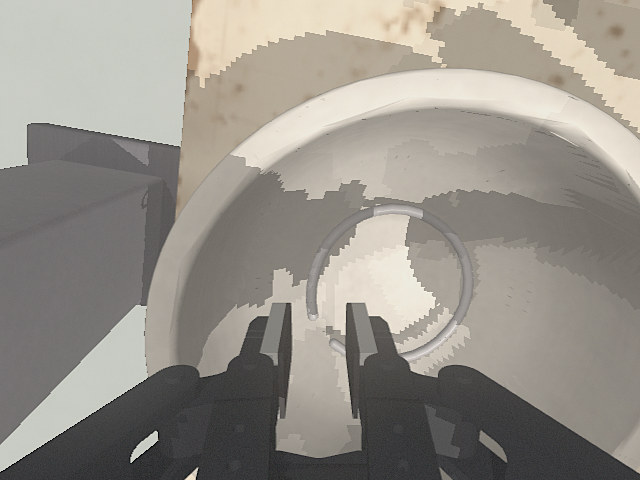

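The ring lies flat in the bowl with both ends visible, and the gripper is clear of it. I'll rise straight up and check everything.

>>> move_arm([
  [0,0,-0.5,0,0,0],
  [0,0,-1,0,0,0],
  [0,0,-1.5,0,0,0],
  [0,0,-2,0,0,0],
  [0,0,-2,0,0,0],
  [0,0,-2,0,0,0],
  [0,0,-2,0,0,0],
  [0,0,-2,0,0,0],
  [0,0,-1.5,0,0,0],
  [0,0,0,0,0,0],
])

```text
time_s: 44.45
eef_pos: [410.9, 217.8, 191.9]
ee_rot: [0.001, 0.643, 0.766, 0.002]
force: [-0.5, 0.1, 0.0]
grip_width: 0.235
```

```bash
python3 look.py w30 0 0 640 480 1
python3 - <<'E'
from h import *
a=eyes.capture("side");cv2.imwrite("pics/side30z.png",cv2.resize(a[160:400,180:500],None,fx=2.5,fy=2.5,interpolation=cv2.INTER_CUBIC))
E
```

```text
44.45 [410.92 217.76 191.92] [-0.47  0.07  0.02] [0.04 0.04 0.09] 0.23492942619127669
[[-0.17  0.98  0.  ]
 [ 0.99  0.17  0.  ]
 [ 0.    0.   -1.  ]]
tip [413.06 208.01  99.41] [319.31 263.09] [319.31 263.09]
shank [411.34 217.86  99.42] [319.32 246.83] [319.32 246.83]
hook [463.   15.3  72. ] [339.25 489.73] [339.25 489.73]
end [464.    9.3  72. ] [339.08 495.79] [339.08 495.79]
centre [497.6  20.   75. ] [384.12 494.2 ] [384.12 494.2 ]
```

View pics/w30z.png

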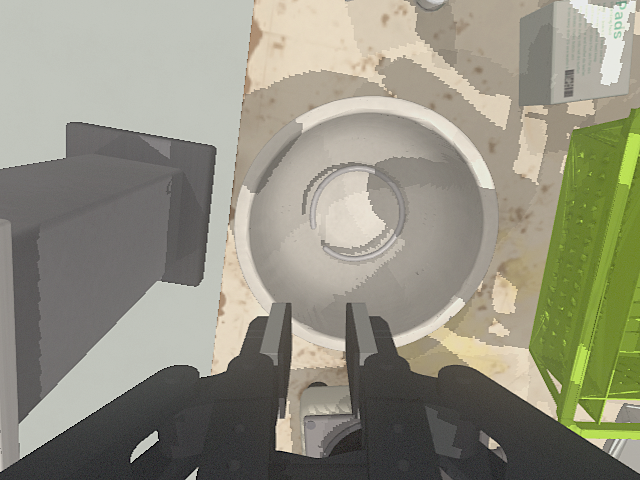

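View pics/side30z.png

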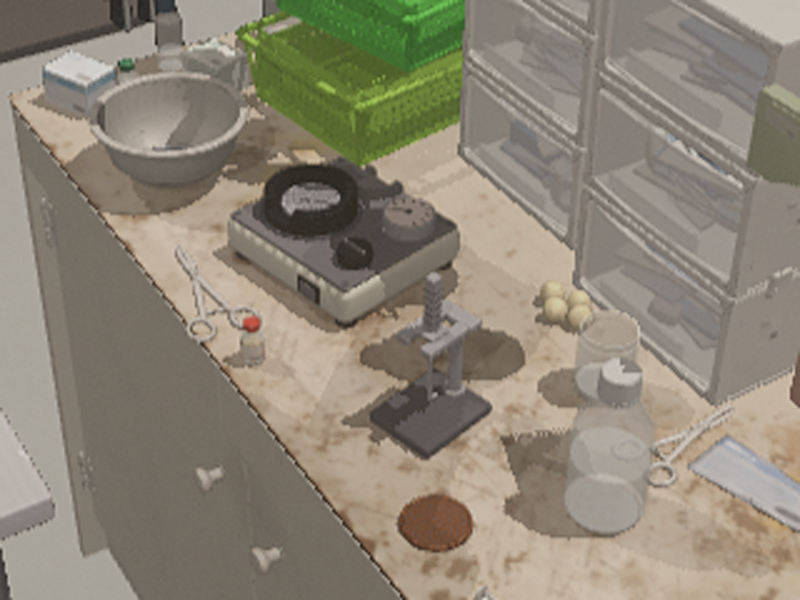

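The ring lies in the standing bowl (wrist view, around (360,212)). The screen is in the well, the pick hangs in its stand, and nothing else has moved. Handing in.

Run:
```python
from h import *
print(order.finish_job())
```

```text
the job is handed in; nothing more can be done
None
```

The job is handed in at about 44.6 s of the 67 s allowed: the ring is out of the well and lying in the steel bowl.

**Freeing the end:** I hooked the pick's foot under the ring 6 mm before its free end and pressed it inward; the highest force read was about 6 N. I then lifted it out with almost no vertical force. Before gripping, two wrist views put the end 7.6 mm above the rim, within the stated 3–8 mm.

**Pick:** I hung it back in the fork before gripping the ring.

**Ring:** I gripped it at the hook point and peeled it out; the vertical pull read at most about 5 N. I released it low inside the bowl.

**Last checks:** the final pictures show the ring flat in the bowl, with the bowl standing where it was. The screen is still in the well and the pick hangs upright with its collar on the prongs. The bystanders and the brown look-alike look unmoved.

**Disagreements:**
- **Camera:** the wrist camera had a sideways bias of about 1–1.5 mm, which I corrected by comparing positions within each picture.
- **Side view:** its estimate of the end's height (87–89 mm) did not match the wrist views (82.6 mm). I used the wrist views.
- **Gripper width:** while holding the 4.4 mm wire, the gripper read about 1 mm. The pictures showed the wire held properly throughout.

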